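Weigh in a batch of deadwood offcuts and log it

TASK

Weigh this batch of dead wood: with the pan still empty press the balance's tare key fully down, then stack every wood offcut that is on the table into one steady pile in the middle of the pan, one piece on top of another and each lying close to level and right way up, trying pieces in another place or turned round if they rock or lean. With the pile standing, take the code reader from its holder, hold it upright and still for about two seconds a hand's breadth above the middle of the label on the specimen box's lid, its window's long side along the row of bars, and put it back standing fully down in its holder; leave the other things on the table alone.

Things in the scene. Friction and masses are not known exactly. Their poses are not given: they have to be found in the camera images.
- pan_top (a point): centre of the top face of the balance's square steel pan (135 x 135 mm, fixed, 80 mm above the table). z up, x points from the balance's front (display and tare key) to its back. The balance's white housing is 250 mm long (x) and 200 mm wide (y), lower than the pan (66 mm under and around it, 50 mm at the front), its middle 30 mm in front of (at -x from) the pan's centre.
- tare_top (a point): centre of the top of the balance's tare key, a grey key 22 x 32 mm standing 9 mm out of the housing's front, 59 mm above the table when up; it goes straight down with the point.
- tare (a joint): travel of the tare key: 0 up, 0.004 m fully down; springs back, takes about 4 N to press fully.
- arched: offcut, perhaps absent: brown dead wood with bark, long sides flat and upright: grip it across its width. Origin: centre of underside; x along length, z up as it lies. 118 mm long, 60 wide, 34 high, level top; its underside is hollow: it stands on two 28 mm long feet at its ends, with a 10 mm high gap between them. About 130 g.
- knotty: offcut, perhaps absent: brown dead wood with bark, long sides flat and upright: grip it across its width. Origin: centre of underside; x along length, z up as it lies. 115 mm long, 60 wide, 30 high, level but for a round knot of 14 mm radius that stands 12 mm out of the top, centred 36 mm towards +x of the middle. About 150 g.
- wedge: offcut, perhaps absent: brown dead wood with bark, long sides flat and upright: grip it across its width. Origin: centre of underside; x along length, z up as it lies. 120 mm long, 62 wide; flat underside, sloping top: 28 mm high at its -x end, 44 mm at its +x end. About 150 g.
- stepped: offcut, perhaps absent: brown dead wood with bark, long sides flat and upright: grip it across its width. Origin: centre of underside; x along length, z up as it lies. 125 mm long, 60 wide; flat underside, stepped top: 44 mm high from its -x end to 11 mm past the middle, 30 mm high over the rest (+x end). About 170 g.
- halfround: offcut, perhaps absent: brown dead wood with bark, long sides flat and upright: grip it across its width. Origin: centre of underside; x along length, z up as it lies. 105 mm long, 64 wide; flat underside, sides upright for 22 mm, then rounded over to a crown 40 mm high along the middle. Nothing rests steadily on its crown. About 150 g.
- reader: hand-held code reader, a grey stick 152 mm tall that stands window-down in its holder: head 48 x 32 mm in the lowest 36 mm, above it a handle 38 (x) x 28 (y) mm with a black rubber band near its top. Origin: centre of its underside, where the dark red reading window (40 mm along x, 22 mm along y) looks down; z up along the stick. About 140 g. In the holder it may lean or turn by some degrees.
- holder_in (a point): centre of the floor of the reader holder's pocket, 10 mm above the table. The holder is a black base 110 x 92 mm, fixed to the table, with an upright pocket of 58 (x) x 42 (y) mm inside, 45 mm deep, walls 6 mm thick, its rim 55 mm above the table. z up.
- label (a point): centre of the paper label (84 x 46 mm) on top of the closed specimen box (146 x 110 x 58 mm, grey lid, loose, 450 g). z up from the lid; x along the row of printed bars, which is the label's long side.
- mug: bystander: white mug, 95 mm tall; leave it alone. Origin: centre of its foot.
- tape: bystander: roll of tape lying flat, 96 mm across, 25 mm high; leave it alone. Origin: centre of its underside.
- marker: bystander: marker pen, 135 mm, lying; leave it alone. Origin: under its middle.
- loupe: bystander: folding hand lens, 115 mm, lying flat; leave it alone. Origin: under its middle.
- tube50: bystander: lying 50 ml tube, 118 mm, white cap; leave it alone. Origin: under its middle.
- weigh_tray: bystander: low white tray 110 x 80 x 22 mm; leave it alone. Origin: centre of its underside.
There are look-alikes about, which are no part of the job. Leave any blue look-alike of the stepped alone.

How it is judged:
By the outcome, as a careful person would: the job done as asked, in the order asked, and still so for the second after the job is handed in, with the robot touching nothing.
Of arched, knotty, wedge, stepped, halfround only 3 to 5 are there at a start; the rules pass over those that are not, and their reading is None.
At some moment in a run one of specimen_box may be knocked a few centimetres aside while the robot is not near it.
Once in a run the grip may slacken for a moment while it holds something.
It also fails if it takes over 210 s, if anything falls off the work surface, if the arm or the gripper's body presses on something with over 40 N, if the wrist force passes 120 N, or if a joint passes its speed limit or range.

ROBOT

A 7-joint arm with a two-finger parallel gripper is mounted at the origin on the work surface. World frame = base frame: x ahead of the robot, y to its left, z up, the work surface at z = 0. Lengths are in m, angles in rad, forces in N, time in s.
With the tool pointing down it reaches from about 0.425 to 0.95 m from the base axis. Payload 4.7 kg.
Tool frame: the origin (TCP) lies between the finger pads; the fingertips stand env.tip_extent ahead of it and the grasp point (between the pads) lies 11 mm behind it (env.tip_extent is the distance from the TCP to the fingertips, in m); z points along the fingers, y is the line along which they close (so a half turn about z gives the same grasp; the last joint's range is limited). The gripper opens to 87 mm and grips with 3 to 60 N. Pads are 19 mm wide; open, the fingers measure 117 mm over their backs; the gripper's body (75 mm by 190 mm) begins 51 mm behind the grasp point.
Start: joints at [1.091, 0.469, -0.049, 1.532, 0.024, 1.141, -0.082], TCP at [0.294, -0.608, 0.231] pointing down, gripper open.
Joint ranges: [-2.59, 2.59], [-0.33, 1.99], [-1.39, 1.29], [0.1, 2.45], [-1.04, 4.18], [0.21, 1.99], [-2.66, 2.66]. Speed limits (rad/s): [2.57, 2.57, 3.14, 3.14, 3.14, 3.14, 3.14].

INTERFACE

Orientations are given as a rotation vector (axis times angle).
In Python, from station import env gives the robot as it stands.
- The arm moves only by the tool apply_moves, never from a script. Its argument "moves" is text: rows parted by semicolons, each of 5 numbers parted by spaces: the opening, from 0 (shut) to 1 (fully open), then the shift along the tool's x, y, z in units of 40 mm (1.0 is 40 mm), then the turn about the tool's z in units of 6 degrees (1.0 is 6 degrees). A call has 1 to 5 rows; each row shifts and turns the commanded pose from where the row before left it, along the tool's axes as they then stand; what a row does not reach is not made up. A row lasts 1/12 s, in which the tool goes at most 41.7 mm and 7.16 degrees, less where a joint would pass 70% of its speed; a pose out of reach is approached as far as the arm can. A call is refused whole if a number of a shift passes 1 or a number of a turn 1, either way. A call with a gripper value outside its range is refused whole. The fingers move at their own pace and stop on an object; "squeeze" is the grip in N (left out, the last holds). Time passes only in rows, so rows that do not move let the fingers close. It gives the time, the measured TCP pose, the force, the opening and the grip force at its end, in the units of the state.
- env.get_state(): the state, without advancing time (a new reading comes with each control period).
- env.grab_frame(name): name is "scene" or "side" or "wrist"; returns a dict with "pixels" (384x512x3 uint8, red, green, blue), "mtx" (3x3 intrinsics, pixels), "cam_to_world" (4x4, takes a point from camera to world coordinates). Camera axes: x right, y down, z forward; pixel columns grow to the right and rows downward; lengths in m; the calibration is good to about 2 mm. A picture is of the moment at which its call begins. There is no depth.
- env.finish_job(): hands the job in; it is judged then, once.
Trained networks look in a picture, given as the dict that the camera call returned (one of the last four; its "shot" number tells which), for a name from the list of things; names that differ only in an ending like _2 or _b are one class to them, and where a whole thing is asked for, a point or a joint stands for the part that bears it (a point fixed in the world has none). Each returns a list of dicts, best first, with "conf" (0 to 1); they miss things now and then, are a little off and sometimes report something else, mostly with a low value. They report only what shows in the picture. A call takes as long as a camera call. They do not tell look-alikes from the thing itself.
- env.search_frame(picture, name): "point" ([x, y, z] in m, in world coordinates, good to about 4 mm: the middle of the surface that is visible of it).
- env.silhouettes(picture, name): "pixels" (384x512 bool, what is visible of it).
- env.pinpoint(picture, name): "point" ([x, y, z] in m, in world coordinates, good to about 4 mm: a listed point, or the origin of a listed thing).
The state is a dict: "time": time; "joint_positions": joint angles; "qvel": joint speeds; "effort": joint torques, N m; "eef_pos": TCP position; "eef_rot": TCP orientation; "wrist_force": force on the tool from outside, world axes, zero at the start; "ft_torque": the same for the moment, N m; "gripper_width": finger opening in m; "grip_force": force on a finger pad.
Only numpy, scipy, OpenCV 4.12 (cv2) and the standard library are available. Lean on these libraries where they do the work, as an engineer would, in place of code of your own. Each camera call takes 0.05 s, during which the arm holds its last target. There are 200 camera calls.

## Working session

There is one attempt and no reset: what is moved stays moved. The work goes in short steps, Python scripts to look and compute and a tool call to move; the robot and the scene stay as the last step left them, time stands still between calls to the robot, and variables do not carry over. Pictures are saved under pics/ and viewed, at most 14 in all, crops included, and the job is handed in when it is done.

Besides the shell and the picture viewer there is one more tool, called after "Emit:" as a command line: name --argument value ..., lists and objects as JSON in quotes. apply_moves: Moves the arm, as the interface text tells. Its arguments: {"type":"object","properties":{"moves":{"type":"string"},"squeeze":{"type":"number"}},"required":["moves"]}

```bash
ls; mkdir -p pics; cat > h.py <<'E'
import numpy as np, cv2, sys
from scipy.spatial.transform import Rotation as R
from station import env
def save(p,n,crop=None,s=1):
    im=cv2.cvtColor(p["pixels"],cv2.COLOR_RGB2BGR)
    if crop: a,b,c,d=crop; im=im[b:d,a:c]
    if s!=1: im=cv2.resize(im,None,fx=s,fy=s,interpolation=cv2.INTER_CUBIC)
    cv2.imwrite(f"pics/{n}.png",im)
def proj(p,X):
    T=np.linalg.inv(p["cam_to_world"]); c=T[:3,:3]@np.array(X)+T[:3,3]; u=p["mtx"]@c; return u[:2]/u[2]
def ray(p,uv,z):
    T=p["cam_to_world"]; d=T[:3,:3]@np.linalg.inv(p["mtx"])@np.array([uv[0],uv[1],1.]); o=T[:3,3]; return o+d*(z-o[2])/d[2]
E
python3 - <<'E'
from h import *
s=env.get_state(); print({k:np.round(v,3) for k,v in s.items()}, env.tip_extent)
fs={n:env.grab_frame(n) for n in("scene","side")}
im=[]
for n,p in fs.items():
    save(p,n+"0",s=1.5)
    print(n,np.round(p["cam_to_world"],3).tolist(),np.round(p["mtx"][0],1))
    for o in "pan_top tare_top arched knotty wedge stepped halfround reader holder_in label mug tape marker loupe tube50 weigh_tray".split():
        r=env.pinpoint(p,o)
        print(n,o,[(np.round(q["point"],3).tolist(),round(q["conf"],2),proj(p,q["point"]).round().astype(int).tolist()) for q in r[:4]])
E
```

```text
pics
{'time': np.float64(0.0), 'joint_positions': array([ 1.091,  0.469, -0.049,  1.534,  0.024,  1.141, -0.082]), 'qvel': array([ 0.   ,  0.001,  0.001,  0.001, -0.001,  0.001,  0.   ]), 'effort': array([ 0.0000e+00, -5.0797e+01, -8.0000e-02, -2.3615e+01, -6.1000e-02,
        3.8000e-02,  0.0000e+00]), 'eef_pos': array([ 0.294, -0.607,  0.229]), 'eef_rot': array([-3.06e+00, -7.02e-01,  1.00e-03]), 'wrist_force': array([-0.006,  0.088,  0.345]), 'ft_torque': array([0.003, 0.033, 0.007]), 'grip_force': np.float64(0.0), 'gripper_width': np.float64(0.087)} 0.008
scene [[-0.205, 0.829, -0.52, 1.228], [0.979, 0.175, -0.107, 0.149], [0.002, -0.531, -0.848, 1.18], [0.0, 0.0, 0.0, 1.0]] [421.3   0.  256.1]
scene pan_top [([0.602, 0.018, 0.079], 0.84, [255, 212])]
scene tare_top [([0.489, -0.051, 0.061], 0.56, [241, 181]), ([0.47, -0.289, 0.053], 0.54, [173, 165])]
scene arched []
scene knotty [([0.62, 0.232, 0.001], 0.67, [321, 242])]
scene wedge []
scene stepped [([0.509, 0.494, -0.001], 0.93, [408, 226]), ([0.356, 0.413, 0.002], 0.91, [385, 182])]
scene halfround [([0.469, 0.221, 0.001], 0
[... 1231 characters left out ...]
)]
side halfround [([0.467, 0.219, 0.002], 0.68, [213, 173])]
side reader [([0.627, -0.317, 0.01], 0.75, [296, 263]), ([0.619, 0.226, 0.002], 0.57, [250, 167])]
side holder_in [([0.631, -0.313, 0.011], 0.93, [296, 262])]
side label [([0.471, -0.283, 0.063], 0.81, [243, 252]), ([0.578, -0.458, -0.001], 0.64, [295, 306])]
side mug [([0.573, -0.458, -0.001], 0.87, [294, 306]), ([0.759, 0.243, -0.0], 0.72, [282, 160])]
side tape [([0.757, 0.246, -0.003], 0.8, [281, 161])]
side marker [([0.711, 0.367, -0.008], 0.46, [262, 148])]
side loupe [([0.433, -0.434, 0.003], 0.52, [243, 309])]
side tube50 [([0.778, -0.151, -0.001], 0.74, [321, 222])]
side weigh_tray [([0.8, 0.045, -0.0], 0.67, [308, 187])]
```

View pics/scene0.png

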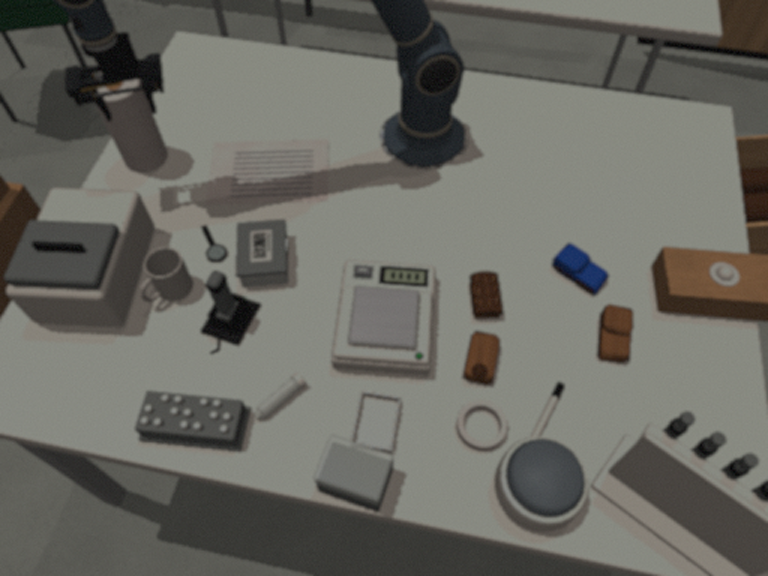

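View pics/side0.png

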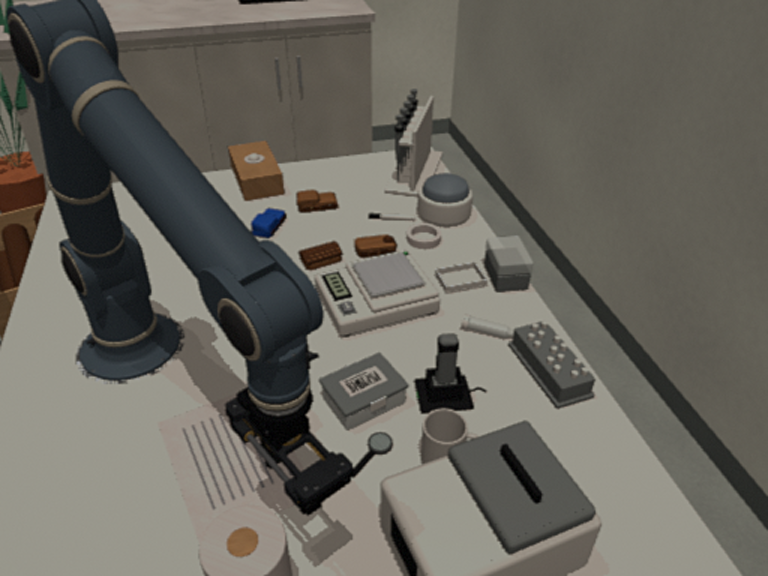

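Scene view: offcuts are dark-brown at (324,200), brown knotty at (321,242), brown stepped at (408,226). Stepped could be confused with the blue look-alike at (385,182), and with the wooden box at (480,185). The reader is at (150,205), the box label at (173,165) and the key at (241,181). I'll choose the brown pieces only, and check them in a close crop.

Emit:
apply_moves --moves "0 0 0 -0.9 0.9; 0 0 0 -0.9 0.9; 0 0 0 -0.9 0.9; 0 0 0 -0.5 0.8; 0 0 0 0 0.8"

```text
time: 2.12
eef_pos: [0.2952, -0.6095, 0.3654]
eef_rot: [3.132, -0.006, 0.009]
wrist_force: [-0.1, -0.9, 0.1]
gripper_width: 0.062
grip_force: 0.0
```

```bash
cat >> h.py <<'E'
def st():
    s=env.get_state(); M=R.from_rotvec(s["eef_rot"]).as_matrix()
    return s,np.array(s["eef_pos"]),M
def plan(t,yaw=None):
    "t: world TCP target, yaw: deg of tool x. prints total units in current tool axes, after the turn if given"
    s,p,M=st(); y0=np.degrees(np.arctan2(M[1,0],M[0,0])); turn=0
    d=M.T@(np.array(t)-p)/.04
    y=y0 if yaw is None else yaw
    turn=-((y-y0+180)%360-180)/6
    c,sn=np.cos(np.radians(y)),np.sin(np.radians(y))
    M2=np.array([[c,sn,0],[sn,-c,0],[0,0,-1.]])
    print("t",round(s["time"],1),"pos",p.round(4),"yaw",y0.round(1),"tilt",np.degrees(np.arccos(-M[2,2])).round(1),"units now",d.round(2),"turn",round(turn,2),"units after turn",(M2.T@(np.array(t)-p)/.04).round(2))
E
python3 - <<'E'
from h import *
plan([.53,.03,.40],0)
p=env.grab_frame("scene"); save(p,"crop1",(295,170,445,270),4)
E
```

```text
t 2.1 pos [ 0.2952 -0.6095  0.3654] yaw -0.2 tilt 0.7 units now [  5.82 -16.    -0.99] turn -0.03 units after turn [  5.87 -15.99  -0.86]
```

View pics/crop1.png

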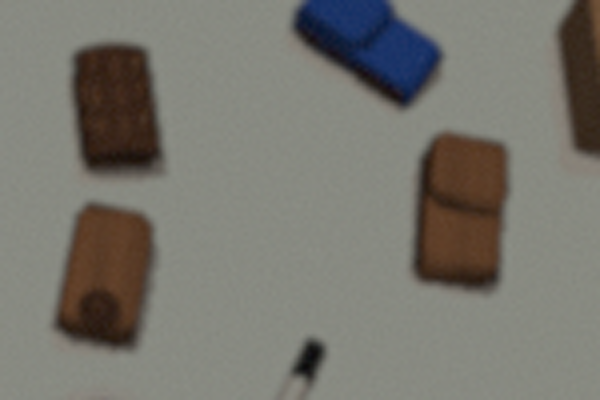

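Crop: knotty at crop (105,275) with the knot at its lower end, the stepped brown piece at (460,210), the blue look-alike at (370,50), and a dark bark-covered rounded piece (halfround) at (115,105). Next I move over the balance.

Emit:
apply_moves --moves "0 0.33 -0.89 -0.05 0; 0 0.33 -0.89 -0.05 0; 0 0.33 -0.89 -0.05 0; 0 0.33 -0.89 -0.05 0; 0 0.33 -0.89 -0.05 0"

```text
time: 2.58
eef_pos: [0.3601, -0.4274, 0.3678]
eef_rot: [-3.141, -0.003, 0.002]
wrist_force: [0.4, 0.6, -0.3]
gripper_width: 0.0245
grip_force: 0.0
```

Emit:
apply_moves --moves "0 0.33 -0.89 -0.05 0; 0 0.33 -0.89 -0.05 0; 0 0.33 -0.89 -0.05 0; 0 0.33 -0.89 -0.05 0; 0 0.33 -0.89 -0.05 0"

```text
time: 3.0
eef_pos: [0.4258, -0.2494, 0.378]
eef_rot: [-3.141, -0.004, 0.002]
wrist_force: [0.3, 0.5, -0.8]
gripper_width: 0.0008
grip_force: 0.0
```

Emit:
apply_moves --moves "0 0.33 -0.89 -0.05 0; 0 0.33 -0.89 -0.05 0; 0 0.33 -0.89 -0.05 0; 0 0.33 -0.89 -0.05 0; 0 0.33 -0.89 -0.05 0"

```text
time: 3.42
eef_pos: [0.4916, -0.0716, 0.3881]
eef_rot: [3.141, 0.004, -0.001]
wrist_force: [1.5, -0.0, -0.4]
gripper_width: 0.0009
grip_force: 0.0
```

Emit:
apply_moves --moves "0 0.33 -0.89 -0.05 0; 0 0.33 -0.89 -0.05 0; 0 0.33 -0.89 -0.05 0; 0 0 0 0 0;0 0 0 0 0"

```text
time: 3.83
eef_pos: [0.5312, 0.036, 0.3937]
eef_rot: [-3.141, -0.012, 0.003]
wrist_force: [-0.2, -0.2, -0.5]
gripper_width: 0.0005
grip_force: 0.0
```

```bash
python3 - <<'E'
from h import *
p=env.grab_frame("wrist"); save(p,"w1",s=1.5)
print(np.round(p["cam_to_world"],3).tolist(),np.round(p["mtx"],1).tolist())
for o in ["pan_top","tare_top","knotty","halfround"]:
    r=env.pinpoint(p,o); print(o,[(np.round(q["point"],3).tolist(),round(q["conf"],2),proj(p,q["point"]).round().tolist()) for q in r[:3]])
plan([.487,-.053,.10],0)
E
```

```text
[[0.008, -0.964, -0.266, 0.604], [-1.0, -0.007, -0.003, 0.036], [0.001, 0.266, -0.964, 0.548], [0.0, 0.0, 0.0, 1.0]] [[303.9, 0.0, 253.8], [0.0, 303.9, 193.7], [0.0, 0.0, 1.0]]
pan_top []
tare_top [([0.485, -0.052, 0.059], 0.63, [306.0, 185.0])]
knotty [([0.619, 0.23, -0.003], 0.9, [142.0, 100.0])]
halfround [([0.471, 0.222, -0.002], 0.6, [153.0, 183.0])]
t 4.1 pos [0.5311 0.0317 0.3943] yaw -0.1 tilt 0.0 units now [-1.1   2.11  7.36] turn -0.02 units after turn [-1.1   2.12  7.36]
```

View pics/w1.png

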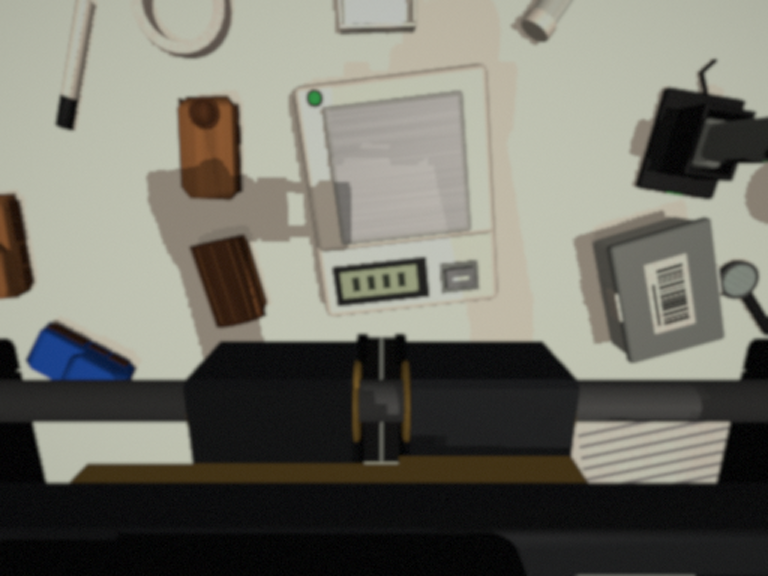

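Wrist view (1.5x pixels): pan with corners (323,108), (461,91), (470,228), (337,243), key at (459,277), knotty at (209,147) with its knot up at (204,112), dark halfround at (229,280), box label at (670,295).

```bash
cat >> h.py <<'E'
def rect(p,name,z,near,r=.09):
    "best silhouette near a point -> minAreaRect of the outline cast on height z"
    best=None
    for q in env.silhouettes(p,name):
        m=q["pixels"].astype(np.uint8); cs,_=cv2.findContours(m,cv2.RETR_EXTERNAL,cv2.CHAIN_APPROX_NONE)
        c=max(cs,key=cv2.contourArea)[:,0,:]
        P=np.array([ray(p,u,z)[:2] for u in c])
        (cx,cy),(w,h),a=cv2.minAreaRect((P*1000).astype(np.float32))
        if w<h: w,h,a=h,w,a+90
        print(name,round(q["conf"],2),"c",round(cx,1),round(cy,1),"size",round(w),round(h),"yaw",round((a+90)%180-90,1))
E
python3 - <<'E'
from h import *
p=env.grab_frame("wrist")
f=lambda uv,z: ray(p,(uv[0]/1.5,uv[1]/1.5),z)
P=np.array([f(u,.08) for u in [(323,108),(461,91),(470,228),(337,243)]]); print(P.round(4).tolist(),P.mean(0).round(4),[np.linalg.norm(P[i]-P[i-1]).round(3) for i in range(4)])
for a,b in((3,0),(2,1)): d=P[b]-P[a]; print("balance x yaw",np.degrees(np.arctan2(d[1],d[0])))
for a,b in((1,0),(2,3)): d=P[b]-P[a]; print("y yaw-90",np.degrees(np.arctan2(d[1],d[0]))-90)
print("key",f((459.5,276.5),.059).round(4))
print("label",[f(u,.058).round(3).tolist() for u in[(645,263),(688,253),(695,323),(655,333)]])
rect(p,"knotty",.03,None); rect(p,"halfround",.03,None)
E
```

```text
[[0.6569, 0.0855, 0.08], [0.6718, -0.0465, 0.08], [0.5413, -0.0616, 0.08], [0.5261, 0.0756, 0.08]] [0.599  0.0133 0.08  ] [np.float64(0.131), np.float64(0.133), np.float64(0.131), np.float64(0.138)]
balance x yaw 4.320429840861313
balance x yaw 6.595810256829469
y yaw-90 6.444682963500185
y yaw-90 6.342556669373053
key [ 0.485  -0.0568  0.059 ]
label [[0.5, -0.26, 0.058], [0.511, -0.306, 0.058], [0.43, -0.328, 0.058], [0.418, -0.284, 0.058]]
knotty 0.63 c 620.1 222.4 size 108 67 yaw -2.7
halfround 0.87 c 470.5 211.0 size 105 69 yaw 13.1
```

Emit:
apply_moves --moves "0 0 0 0 -0.54; 0 0 0 0 -0.53; 0 -0.2 0.3 0.85 0; 0 -0.2 0.3 0.85 0; 0 -0.2 0.3 0.85 0"

```text
time: 4.65
eef_pos: [0.5115, -0.0059, 0.292]
eef_rot: [3.136, 0.176, 0.004]
wrist_force: [0.8, -0.3, 0.3]
gripper_width: 0.0001
grip_force: 0.0
```

Emit:
apply_moves --moves "0 -0.2 0.3 0.85 0; 0 -0.2 0.3 0.85 0; 0 -0.2 0.3 0.85 0; 0 -0.18 0.2 0.9 0; 0 0 0 0.9 0"

```text
time: 5.07
eef_pos: [0.4842, -0.0553, 0.1174]
eef_rot: [3.135, 0.17, -0.0]
wrist_force: [0.5, -0.1, 0.1]
gripper_width: 0.0004
grip_force: 0.0
```

Emit:
apply_moves --moves "0 0 0 0.6 0; 0 0 0 0 0; 0 0 0 0 0"

```text
time: 5.32
eef_pos: [0.4851, -0.0525, 0.0942]
eef_rot: [-3.136, -0.176, 0.003]
wrist_force: [0.2, -0.4, 0.6]
gripper_width: 0.0006
grip_force: 0.0
```

```bash
python3 - <<'E'
from h import *
plan([.485,-.054,.0625],6.3)
p=env.grab_frame("side"); print([(np.round(q["point"],3),q["conf"]) for q in env.pinpoint(p,"tare_top")])
E
```

```text
t 5.3 pos [ 0.4851 -0.0525  0.0942] yaw 6.4 tilt 0.1 units now [-0.    0.04  0.79] turn 0.02 units after turn [-0.01  0.04  0.79]
[(array([ 0.483, -0.051,  0.057]), 0.59)]
```

Emit:
apply_moves --moves "0 0 0.03 0.5 0; 0 0 0 0.15 0; 0 0 0 0.06 0; 0 0 0 0.05 0; 0 0 0 0 0"

```text
time: 5.83
eef_pos: [0.486, -0.0536, 0.0649]
eef_rot: [3.136, 0.177, 0.001]
wrist_force: [-0.8, -0.2, 2.3]
gripper_width: 0.0005
grip_force: 1.2
```

Emit:
apply_moves --moves "0 0 0 0.04 0; 0 0 0 0.04 0; 0 0 0 0 0; 0 0 0 0 0; 0 0 0 0 0"

```text
time: 6.25
eef_pos: [0.4862, -0.0536, 0.0633]
eef_rot: [3.135, 0.177, 0.001]
wrist_force: [-5.9, 0.0, 18.4]
gripper_width: 0.0005
grip_force: 9.5
```

Emit:
apply_moves --moves "0 0 0 0 0; 0 0 0 -0.5 0; 0 0 0 -0.9 0; 0 0 0 -0.9 0;0.5 0 -0.5 -0.8 0"

```text
time: 6.67
eef_pos: [0.4842, -0.0369, 0.1871]
eef_rot: [3.135, 0.167, 0.003]
wrist_force: [0.6, -0.9, 0.3]
gripper_width: 0.0031
grip_force: 0.0
```

Emit:
apply_moves --moves "1 0.1 -0.9 -0.3 0; 1 0.1 -0.9 -0.3 0; 1 0.1 -0.9 -0.3 0; 1 0.1 -0.9 -0.3 0; 1 0.1 -0.9 -0.3 0"

```text
time: 7.08
eef_pos: [0.4829, 0.1493, 0.2462]
eef_rot: [-3.137, -0.177, -0.003]
wrist_force: [0.6, 0.1, -0.3]
gripper_width: 0.0324
grip_force: 0.0
```

Emit:
apply_moves --moves "1 0.1 -0.9 -0.3 0; 1 0.1 -0.9 -0.3 0; 1 0.1 -0.9 -0.3 0; 1 0.1 -0.9 -0.3 0; 1 0.1 -0.9 -0.3 0"

```text
time: 7.5
eef_pos: [0.4825, 0.3304, 0.306]
eef_rot: [-3.136, -0.177, -0.002]
wrist_force: [-0.2, 1.0, -0.2]
gripper_width: 0.0658
grip_force: 0.0
```

Emit:
apply_moves --moves "1 0 -0.9 -0.2 0; 1 0 -0.9 0 0; 1 0 -0.9 0 0; 1 0 0 0 0; 1 0 0 0 0"

```text
time: 7.92
eef_pos: [0.4689, 0.4385, 0.3127]
eef_rot: [-3.135, -0.184, 0.001]
wrist_force: [0.7, -0.1, -0.1]
gripper_width: 0.0866
grip_force: 0.0
```

```bash
python3 - <<'E'
from h import *
p=env.grab_frame("wrist"); save(p,"w2",s=1.5)
print([(np.round(q["point"],3),round(q["conf"],2),(proj(p,q["point"])*1.5).round()) for q in env.pinpoint(p,"stepped")])
rect(p,"stepped",.037,None)
plan([.507,.493,.10],6.3)
E
```

```text
[(array([ 0.357,  0.416, -0.002]), 0.78, array([388., 340.])), (array([ 0.506,  0.49 , -0.002]), 0.55, array([334., 196.]))]
stepped 0.95 c 509.2 491.5 size 118 64 yaw -2.3
stepped 0.85 c 362.6 414.5 size 125 68 yaw 57.9
stepped 0.38 c 617.8 235.9 size 109 70 yaw -1.7
t 8.1 pos [0.4715 0.4345 0.3129] yaw 6.3 tilt 0.1 units now [ 1.04 -1.36  5.32] turn 0.01 units after turn [ 1.04 -1.36  5.32]
```

View pics/w2.png

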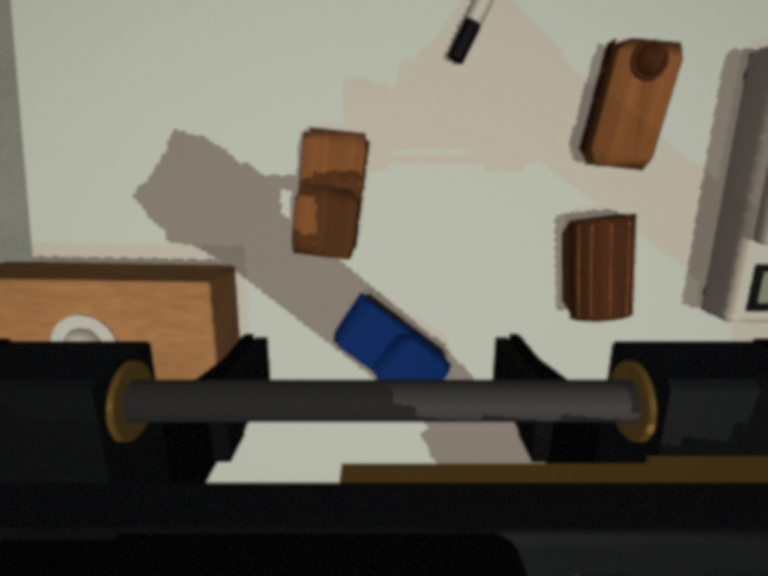

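Stepped at (331,192): seam at y≈187, with the longer (high) part towards −x and the low part towards +x. Blue twin at (392,340), left alone.

```bash
python3 - <<'E'
from h import *
p=env.grab_frame("wrist")
f=lambda uv,z: ray(p,(uv[0]/1.5,uv[1]/1.5),z)
def y(a,b,z):
    A,B=f(a,z),f(b,z); d=B-A; print(A.round(3),B.round(3),np.degrees(np.arctan2(d[1],d[0])).round(1),np.linalg.norm(d).round(3))
y((355,256),(360,195),.044); y((294,250),(301,188),.044);y((363,190),(367,140),.03);y((302,185),(306,130),.03)
y((294,250),(354,257),.044); y((306,130),(367,137),.03)
s=p["pixels"]; save(p,"c2",(180,70,270,190),5)
E
```

```text
[0.459 0.456 0.044] [0.516 0.457 0.044] 0.9 0.057
[0.459 0.514 0.044] [0.516 0.511 0.044] -2.8 0.058
[0.52  0.455 0.03 ] [0.565 0.456 0.03 ] 1.1 0.045
[0.518 0.512 0.03 ] [0.567 0.512 0.03 ] -0.5 0.049
[0.459 0.514 0.044] [0.458 0.457 0.044] -90.5 0.057
[0.567 0.512 0.03 ] [0.567 0.456 0.03 ] -89.9 0.056
```

View pics/c2.png

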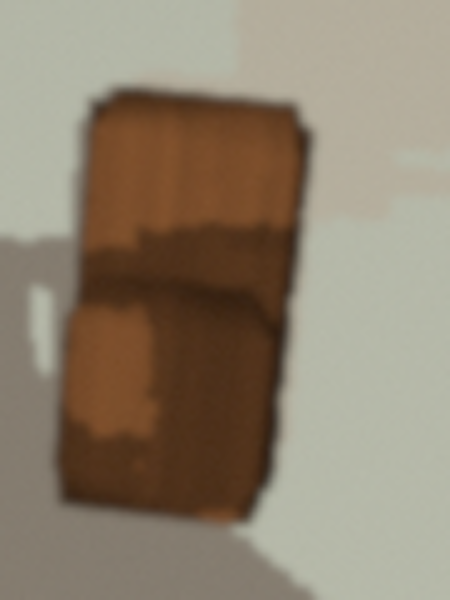

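Emit:
apply_moves --moves "1 0 0 0 0.57; 1 0 0 0 0.56; 1 0.22 -0.34 0.85 0; 1 0.22 -0.34 0.85 0; 1 0.22 -0.34 0.85 0"

```text
time: 8.53
eef_pos: [0.4993, 0.4753, 0.2111]
eef_rot: [-3.141, 0.014, -0.005]
wrist_force: [0.3, -0.1, -0.3]
gripper_width: 0.0875
grip_force: 0.0
```

Emit:
apply_moves --moves "1 0.2 -0.33 0.85 0; 1 0 0 0.85 0; 1 0 0 0.85 0; 1 0 0 0 0; 1 0 0 0 0"

```text
time: 8.95
eef_pos: [0.5055, 0.4876, 0.1077]
eef_rot: [3.138, -0.012, -0.003]
wrist_force: [1.0, 0.5, 0.5]
gripper_width: 0.0871
grip_force: 0.0
```

```bash
python3 - <<'E'
from h import *
plan([.506,.488,.014],-.5)
E
```

```text
t 8.9 pos [0.5055 0.4876 0.1077] yaw -0.4 tilt 0.2 units now [ 0.02 -0.02  2.34] turn 0.01 units after turn [ 0.01 -0.01  2.34]
```

Emit:
apply_moves --moves "1 0 0 0.8 0; 1 0 0 0.8 0; 1 0 0 0.5 0; 1 0 0 0.24 0; 1 0 0 0 0"

```text
time: 9.37
eef_pos: [0.5059, 0.4894, 0.0158]
eef_rot: [3.142, -0.01, 0.0]
wrist_force: [-0.5, -0.7, 0.8]
gripper_width: 0.0871
grip_force: 0.0
```

Emit:
apply_moves --moves "0 0 0 0 0; 0 0 0 0 0; 0 0 0 0 0; 0 0 0 0 0; 0 0 0 0 0" --squeeze 25

```text
time: 9.78
eef_pos: [0.5059, 0.4908, 0.0168]
eef_rot: [-3.139, 0.009, -0.003]
wrist_force: [0.3, 1.7, 2.4]
gripper_width: 0.0618
grip_force: 0.8
```

Emit:
apply_moves --moves "0 0 0 0 0; 0 0 0 0 0; 0 0 0 0 0; 0 0 0 -0.3 0; 0 0 0 -0.5 0"

```text
time: 10.2
eef_pos: [0.5037, 0.4872, 0.0449]
eef_rot: [3.136, -0.009, -0.007]
wrist_force: [-0.2, -0.4, -2.3]
gripper_width: 0.0598
grip_force: 25.0
```

```bash
python3 - <<'E'
from h import *
plan([.506,.488,.2],-.5); print(env.get_state()["gripper_width"],env.get_state()["grip_force"])
p=env.grab_frame("wrist"); save(p,"w3",s=1.5)
f=lambda uv,z: ray(p,(uv[0]/1.5,uv[1]/1.5),z)
E
```

```text
t 10.2 pos [0.5037 0.4872 0.0449] yaw -0.3 tilt 0.4 units now [ 0.04  0.   -3.88] turn 0.03 units after turn [ 0.06 -0.02 -3.88]
0.059752502775853616 24.984658942339593
```

View pics/w3.png

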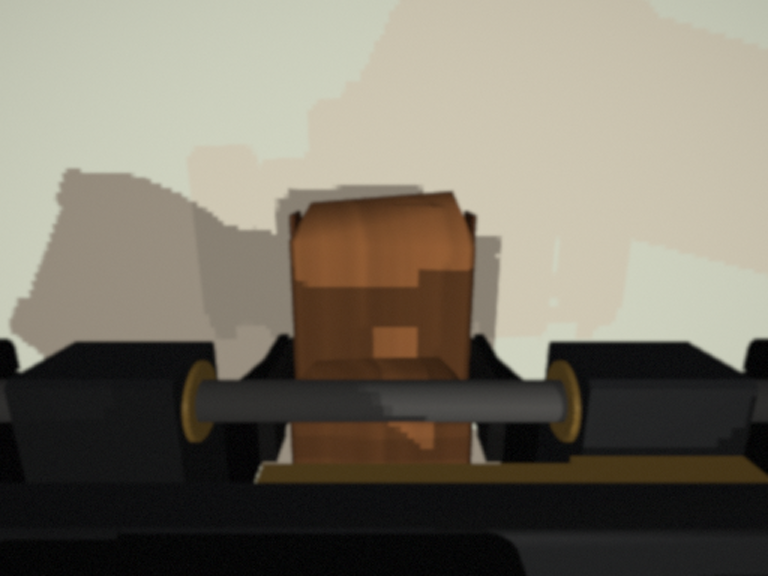

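Gripped, width 60 mm; low end faces +x (far edge at (385,200)).

```bash
python3 - <<'E'
from h import *
p=env.grab_frame("wrist")
f=lambda uv,z: ray(p,(uv[0]/1.5,uv[1]/1.5),z)
s,q,M=st(); print(q, "end x", f((385,200),.058)[0]-q[0], "riser", f((383,362),.072)[0]-q[0])
plan([.615,.0175,.16],6.3)
E
```

```text
[0.50662896 0.49085684 0.05022825] end x 0.06112898573019476 riser 0.011546060611764775
t 10.3 pos [0.5066 0.4909 0.0502] yaw -0.3 tilt 0.3 units now [ 2.79 11.81 -2.77] turn -1.11 units after turn [ 1.39 12.06 -2.74]
```

Emit:
apply_moves --moves "0 0 0 -0.9 0; 0 0 0 -0.9 0; 0 0 0 -0.9 0; 0 0.1 0.5 -0.3 -0.38; 0 0.1 0.8 0 -0.38"

```text
time: 10.72
eef_pos: [0.5135, 0.4433, 0.1717]
eef_rot: [-3.131, -0.128, -0.008]
wrist_force: [-0.1, 0.3, -2.2]
gripper_width: 0.0598
grip_force: 25.0
```

```bash
python3 - <<'E'
from h import *
plan([.615,.0175,.16],6.3);print(env.get_state()["gripper_width"],env.get_state()["grip_force"])
E
```

```text
t 10.7 pos [0.5135 0.4433 0.1717] yaw 4.7 tilt 0.6 units now [ 1.66 10.82  0.21] turn -0.27 units after turn [ 1.35 10.86  0.29]
0.05983407332023833 24.987026824856002
```

Emit:
apply_moves --moves "0 0.1 0.9 0 -0.27; 0 0.11 0.9 0 0; 0 0.11 0.9 0 0; 0 0.11 0.9 0 0; 0 0.11 0.9 0 0"

```text
time: 11.13
eef_pos: [0.5527, 0.2583, 0.1664]
eef_rot: [3.136, 0.16, -0.002]
wrist_force: [0.9, -0.1, -0.5]
gripper_width: 0.0599
grip_force: 25.0
```

Emit:
apply_moves --moves "0 0.11 0.9 0 0; 0 0.11 0.9 0 0; 0 0.11 0.9 0 0; 0 0.11 0.9 0 0; 0 0.11 0.9 0 0"

```text
time: 11.55
eef_pos: [0.5927, 0.0816, 0.1665]
eef_rot: [3.137, 0.16, -0.003]
wrist_force: [0.3, -0.0, -1.2]
gripper_width: 0.0598
grip_force: 25.0
```

Emit:
apply_moves --moves "0 0.1 0.9 0 0; 0 0.1 0.8 0 0; 0 0 0 0 0; 0 0 0 0 0"

```text
time: 11.88
eef_pos: [0.6078, 0.0135, 0.1662]
eef_rot: [3.137, 0.151, -0.003]
wrist_force: [0.8, 1.3, -2.1]
gripper_width: 0.0597
grip_force: 25.0
```

```bash
python3 - <<'E'
from h import *
plan([.612,.0173,.0975],6.3);print(env.get_state()["gripper_width"],env.get_state()["grip_force"])
p=env.grab_frame("side");print([(np.round(q["point"],3),q["conf"]) for q in env.pinpoint(p,"stepped")])
E
```

```text
t 11.9 pos [0.6078 0.0135 0.1662] yaw 5.5 tilt 0.1 units now [ 0.12 -0.09  1.72] turn -0.13 units after turn [ 0.11 -0.08  1.72]
0.059698319576046016 24.98372522135469
[(array([0.61 , 0.014, 0.152]), 0.61), (array([0.358, 0.414, 0.002]), 0.61)]
```

Emit:
apply_moves --moves "0 0.1 -0.08 0.7 -0.13; 0 0 0 0.6 0; 0 0 0 0.3 0; 0 0 0 0.08 0; 0 0 0 0 0"

```text
time: 12.4
eef_pos: [0.6111, 0.0218, 0.0993]
eef_rot: [-3.136, -0.184, 0.003]
wrist_force: [0.4, 0.6, -1.6]
gripper_width: 0.0598
grip_force: 25.0
```

```bash
python3 - <<'E'
from h import *
plan([.612,.0173,.0968],6.3);s=env.get_state();print(s["wrist_force"])
E
```

```text
t 12.4 pos [0.6111 0.0218 0.0993] yaw 6.7 tilt 0.1 units now [0.01 0.11 0.06] turn 0.07 units after turn [0.01 0.11 0.06]
[ 0.36438717  0.61841961 -1.60360638]
```

Emit:
apply_moves --moves "0 0 0.05 0.04 0; 0 0 0 0.03 0; 0 0 0 0.03 0; 0 0 0 0 0"

```text
time: 12.73
eef_pos: [0.6125, 0.0185, 0.0968]
eef_rot: [3.136, 0.181, 0.002]
wrist_force: [-0.6, -0.3, -1.6]
gripper_width: 0.06
grip_force: 25.0
```

Emit:
apply_moves --moves "0 0 0 0.03 0; 0 0 0 0.03 0; 0 0 0 0 0"

```text
time: 12.98
eef_pos: [0.6126, 0.0185, 0.0966]
eef_rot: [3.136, 0.18, 0.002]
wrist_force: [-5.6, -1.2, 13.0]
gripper_width: 0.0601
grip_force: 25.0
```

Emit:
apply_moves --moves "0 0 0 -0.06 0; 0.6 0 0 0 0; 1 0 0 0 0; 1 0 0 0 0; 1 0 0 0 0"

```text
time: 13.4
eef_pos: [0.6122, 0.0188, 0.0961]
eef_rot: [-3.136, -0.182, -0.0]
wrist_force: [0.7, 0.3, -0.4]
gripper_width: 0.0726
grip_force: 0.0
```

Emit:
apply_moves --moves "1 0 0 -0.4 0; 1 0 0 -0.9 0; 1 0 0 -0.9 0; 1 0 -0.4 -0.8 0; 1 0 -0.7 -0.7 0"

```text
time: 13.82
eef_pos: [0.6081, 0.0586, 0.2463]
eef_rot: [3.135, 0.17, 0.003]
wrist_force: [0.2, -0.4, -0.1]
gripper_width: 0.0869
grip_force: 0.0
```

Emit:
apply_moves --moves "1 -0.4 -0.8 -0.4 0; 1 -0.4 -0.8 0 0; 1 -0.4 0 0 0; 1 0 0 0 0; 1 0 0 0 0"

```text
time: 14.23
eef_pos: [0.5518, 0.1203, 0.2603]
eef_rot: [3.135, 0.183, 0.001]
wrist_force: [0.5, 0.5, 0.6]
gripper_width: 0.0872
grip_force: 0.0
```

```bash
python3 - <<'E'
from h import *
p=env.grab_frame("wrist"); save(p,"w4",s=1.5)
for o in("stepped","knotty","halfround"):
    print(o,[(np.round(q["point"],3),round(q["conf"],2),(proj(p,q["point"])*1.5).round()) for q in env.pinpoint(p,o)])
rect(p,"stepped",.117,None);rect(p,"knotty",.03,None);rect(p,"halfround",.03,None)
plan([.62,.23,.10],6.3)
np.savez("w4.npz",**{k:p[k] for k in("mtx","cam_to_world")})
E
```

```text
stepped [(array([0.614, 0.016, 0.079]), 0.92, array([532., 198.]))]
knotty [(array([ 0.62 ,  0.231, -0.002]), 0.66, array([263., 156.]))]
halfround [(array([ 0.469,  0.22 , -0.002]), 0.61, array([266., 319.]))]
stepped 0.83 c 614.7 21.7 size 116 70 yaw 7.0
stepped 0.17 c 723.3 -69.0 size 46 27 yaw -34.7
knotty 0.95 c 620.4 224.0 size 109 65 yaw -2.7
knotty 0.52 c 752.9 -125.9 size 59 33 yaw -35.2
halfround 0.73 c 472.2 213.1 size 104 67 yaw 13.9
t 14.6 pos [0.5525 0.1198 0.2598] yaw 6.6 tilt 0.0 units now [ 1.99 -2.54  3.99] turn 0.04 units after turn [ 1.98 -2.55  3.99]
```

View pics/w4.png

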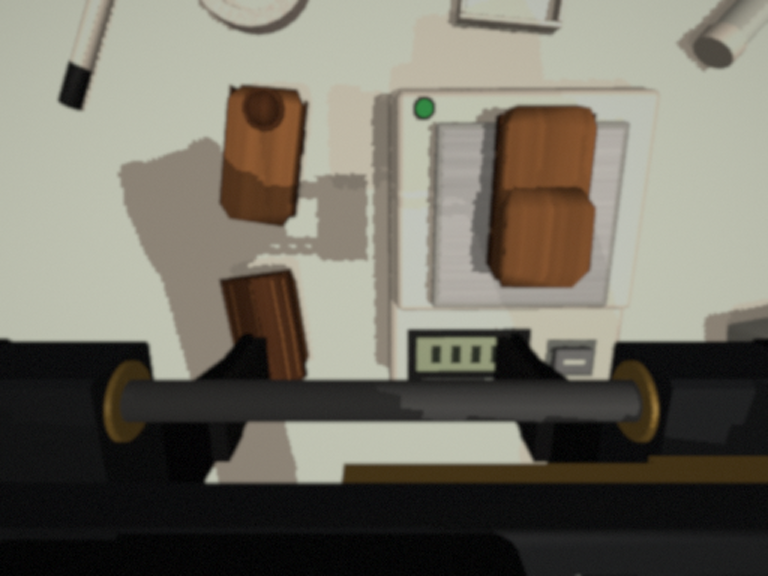

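Stepped stands at (545,195) on the pan, low end to the back; knotty at (262,155) with its knot at (264,108), toward +x.

Emit:
apply_moves --moves "1 0 0 0 0.8; 1 0 0 0 0.75; 1 0.4 -0.7 0.4 0; 1 0.4 -0.7 0.4 0; 1 0.4 -0.7 0.4 0"

```text
time: 15.0
eef_pos: [0.6051, 0.2022, 0.2119]
eef_rot: [3.141, -0.077, 0.002]
wrist_force: [-0.5, -0.2, 0.2]
gripper_width: 0.0874
grip_force: 0.0
```

Emit:
apply_moves --moves "1 0.36 -0.69 0.5 0; 1 0 0 0.8 0; 1 0 0 0.8 0; 1 0 0 0.7 0; 1 0 0 0 0"

```text
time: 15.42
eef_pos: [0.6158, 0.2268, 0.0933]
eef_rot: [3.135, -0.073, -0.018]
wrist_force: [-0.9, 0.2, -1.0]
gripper_width: 0.0871
grip_force: 0.0
```

```bash
python3 - <<'E'
from h import *
for i in range(2):
  p=env.grab_frame("side")
  print([(np.round(q["point"],3),round(q["conf"],2)) for q in env.pinpoint(p,"knotty")])
  plan([.620,.228,.0145],-2.7)
E
```

```text
[(array([ 0.62 ,  0.226, -0.001]), 0.52)]
t 15.5 pos [0.6195 0.2287 0.0995] yaw -2.7 tilt 0.1 units now [0.02 0.01 2.13] turn 0.0 units after turn [0.01 0.02 2.13]
[(array([0.622, 0.229, 0.   ]), 0.55)]
t 15.6 pos [0.6211 0.2296 0.1023] yaw -2.7 tilt 0.2 units now [-0.03  0.05  2.2 ] turn 0.0 units after turn [-0.03  0.04  2.2 ]
```

Emit:
apply_moves --moves "1 0 0 0.8 0; 1 0 0 0.7 0; 1 0 0 0.45 0; 1 0 0 0.2 0; 1 0 0 0 0"

```text
time: 16.03
eef_pos: [0.6197, 0.2288, 0.0142]
eef_rot: [3.14, -0.074, -0.0]
wrist_force: [-0.4, -0.5, 0.4]
gripper_width: 0.0873
grip_force: 0.0
```

Emit:
apply_moves --moves "0 0 0 0 0; 0 0 0 0 0; 0 0 0 0 0; 0 0 0 0 0; 0 0 0 0 0" --squeeze 25

```text
time: 16.45
eef_pos: [0.6201, 0.229, 0.0152]
eef_rot: [-3.141, 0.073, -0.002]
wrist_force: [-0.7, -2.3, 1.4]
gripper_width: 0.0615
grip_force: 0.9
```

Emit:
apply_moves --moves "0 0 0 0 0; 0 0 0 0 0; 0 0 0 0 0; 0 0 0 0 0; 0 0 0 0 0"

```text
time: 16.87
eef_pos: [0.62, 0.2288, 0.0151]
eef_rot: [3.14, -0.074, 0.002]
wrist_force: [-0.5, -0.7, 5.6]
gripper_width: 0.0601
grip_force: 25.0
```

Emit:
apply_moves --moves "0 0 0 -0.4 0; 0 0 0 -0.8 0; 0 0 0 -0.8 0; 0 0 0 -0.8 0; 0 0 0 0 0"

```text
time: 17.28
eef_pos: [0.6231, 0.2313, 0.1329]
eef_rot: [-3.135, 0.073, -0.017]
wrist_force: [0.7, 1.2, -0.1]
gripper_width: 0.0596
grip_force: 25.0
```

```bash
python3 - <<'E'
from h import *
p=env.grab_frame("wrist"); save(p,"w5",s=1.5)
plan([.62,.228,.3],6.3); s=env.get_state(); print(s["gripper_width"],s["grip_force"])
rect(p,"knotty",.13,None)
print([(np.round(q["point"],3),round(q["conf"],2)) for q in env.pinpoint(p,"knotty")])
E
```

```text
t 17.3 pos [0.6216 0.2304 0.1299] yaw -2.7 tilt 0.4 units now [-0.01  0.05 -4.25] turn -1.5 units after turn [-0.05  0.06 -4.25]
0.06029870726579281 24.999930448830128
knotty 0.77 c 647.2 229.5 size 67 59 yaw 87.5
[(array([0.62 , 0.234, 0.117]), 0.89)]
```

View pics/w5.png

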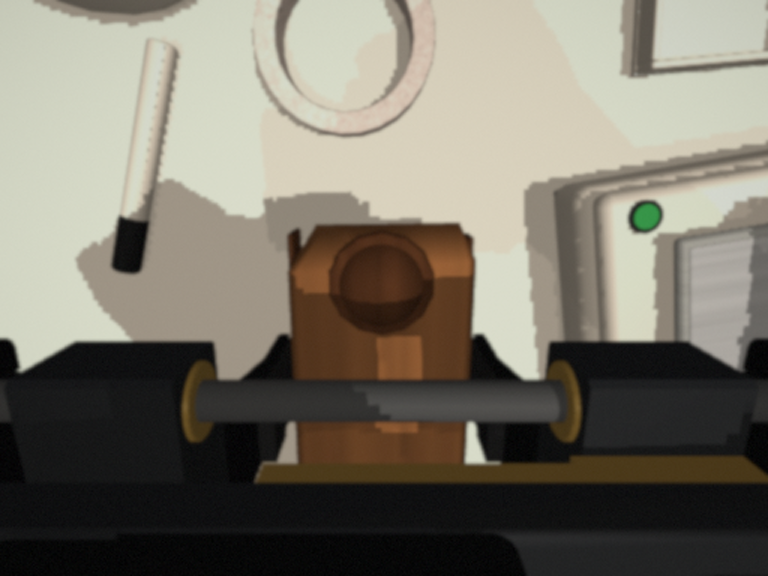

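Held square with the knot centred at (383,285), which is 36 mm from the TCP, so the TCP is at the piece's centre.

Emit:
apply_moves --moves "0 0 0 -0.7 -0.5; 0 0 0 -0.7 -0.5; 0 0 0.2 0 -0.5; 0 -0.19 0.8 0 0; 0 -0.19 0.85 0 0"

```text
time: 17.85
eef_pos: [0.6105, 0.1553, 0.1802]
eef_rot: [-3.135, -0.182, 0.005]
wrist_force: [1.5, -1.0, -1.0]
gripper_width: 0.06
grip_force: 2.5
```

Emit:
apply_moves --moves "0 -0.19 0.85 0 0; 0 -0.19 0.85 0 0; 0 -0.19 0.85 0 0; 0 -0.19 0.85 0 0; 0 0 0 0 0"

```text
time: 18.27
eef_pos: [0.5948, 0.0044, 0.1792]
eef_rot: [3.131, 0.154, -0.01]
wrist_force: [-0.3, -1.7, -1.0]
gripper_width: 0.0597
grip_force: 25.0
```

```bash
python3 - <<'E'
from h import *
for i in range(3):
  p=env.grab_frame("side")
  plan([.599,.0165,.1395],6.3)
s=env.get_state(); print(s["gripper_width"],s["grip_force"])
print([(np.round(q["point"],3),round(q["conf"],2)) for q in env.pinpoint(p,"knotty")],[(np.round(q["point"],3),round(q["conf"],2)) for q in env.pinpoint(p,"stepped")])
E
```

```text
t 18.3 pos [0.5953 0.009  0.1794] yaw 5.8 tilt 0.3 units now [ 0.12 -0.18  1.  ] turn -0.08 units after turn [ 0.11 -0.18  1.  ]
t 18.4 pos [0.5956 0.0127 0.1799] yaw 6.1 tilt 0.2 units now [ 0.1  -0.09  1.01] turn -0.04 units after turn [ 0.1  -0.09  1.01]
t 18.4 pos [0.5959 0.0151 0.1804] yaw 6.3 tilt 0.2 units now [ 0.08 -0.02  1.02] turn -0.0 units after turn [ 0.08 -0.03  1.02]
0.059929479615303 25.000270139425993
[(array([0.596, 0.014, 0.166]), 0.53)] [(array([0.616, 0.02 , 0.082]), 0.81), (array([0.357, 0.413, 0.004]), 0.78)]
```

The grip slackened for a moment (2.5 N), so I check for slip by matching against the earlier wrist picture.

```bash
python3 - <<'E'
from h import *
p=env.grab_frame("wrist"); save(p,"w6",s=1.5)
a=cv2.imread("pics/w5.png",0); b=cv2.imread("pics/w6.png",0)
e=lambda i:cv2.Canny(cv2.GaussianBlur(i,(5,5),0),20,50)
for (x0,y0,x1,y1) in[(320,225,445,340),(285,215,485,340)]:
  t=a[y0:y1,x0:x1]; r=cv2.matchTemplate(b[y0-40:y1+40,x0-60:x1+60],t,cv2.TM_CCOEFF_NORMED); _,v,_,l=cv2.minMaxLoc(r); print(v,l[0]-60,l[1]-40)
m=[q for q in env.silhouettes(p,"knotty")][0]["pixels"]; r=np.argwhere(m); print((r.min(0)*1.5),(r.max(0)*1.5))
plan([.599,.0165,.1395],6.3)
E
```

```text
0.8956419229507446 0 -2
0.8875885009765625 0 -1
[222.  286.5] [462. 474.]
t 18.6 pos [0.5967 0.0172 0.1816] yaw 6.5 tilt 0.1 units now [0.06 0.02 1.05] turn 0.03 units after turn [0.06 0.02 1.05]
```

Emit:
apply_moves --moves "0 0.05 0 0.4 0; 0 0 0 0.35 0; 0 0 0 0.2 0; 0 0 0 0 0; 0 0 0 0 0"

```text
time: 19.03
eef_pos: [0.5988, 0.0161, 0.1439]
eef_rot: [-3.136, -0.175, 0.001]
wrist_force: [0.2, -0.0, -2.4]
gripper_width: 0.06
grip_force: 25.0
```

Emit:
apply_moves --moves "0 0 0 0.04 0; 0 0 0 0.03 0; 0 0 0 0.03 0; 0 0 0 0 0"

```text
time: 19.37
eef_pos: [0.599, 0.0154, 0.1404]
eef_rot: [3.137, 0.173, 0.001]
wrist_force: [-0.3, -0.4, -1.5]
gripper_width: 0.06
grip_force: 25.0
```

Emit:
apply_moves --moves "0 0 0 0.03 0; 0 0 0 0.02 0; 0 0 0 0 0"

```text
time: 19.62
eef_pos: [0.5992, 0.0154, 0.1391]
eef_rot: [3.136, 0.173, 0.001]
wrist_force: [-2.1, -1.2, 3.7]
gripper_width: 0.0592
grip_force: 25.0
```

Emit:
apply_moves --moves "0 0 0 0.02 0; 0 0 0 0 0; 0 0 0 0 0"

```text
time: 19.87
eef_pos: [0.5992, 0.0154, 0.1391]
eef_rot: [3.136, 0.173, 0.002]
wrist_force: [-2.8, -1.0, 8.7]
gripper_width: 0.0597
grip_force: 25.0
```

Emit:
apply_moves --moves "0 0 0 -0.03 0; 0.6 0 0 0 0; 1 0 0 0 0; 1 0 0 0 0; 1 0 0 0 0"

```text
time: 20.28
eef_pos: [0.5989, 0.0154, 0.1383]
eef_rot: [-3.137, -0.173, 0.0]
wrist_force: [-0.4, 0.1, 0.1]
gripper_width: 0.0728
grip_force: 0.0
```

Emit:
apply_moves --moves "1 0 0 -0.4 0; 1 0 0 -0.9 0; 1 -0.2 -0.4 -0.8 0; 1 -0.5 -0.7 -0.4 0; 1 -0.5 -0.7 0 0"

```text
time: 20.7
eef_pos: [0.5457, 0.0825, 0.2427]
eef_rot: [-3.136, -0.169, -0.013]
wrist_force: [1.1, 1.3, 0.3]
gripper_width: 0.087
grip_force: 0.0
```

Emit:
apply_moves --moves "1 -0.55 -0.75 0 0; 1 -0.55 -0.75 0 0; 1 -0.55 -0.7 0 0; 1 -0.55 -0.7 0 0; 1 0 0 0 0"

```text
time: 21.12
eef_pos: [0.4377, 0.1931, 0.2388]
eef_rot: [-3.134, -0.191, 0.002]
wrist_force: [0.2, -0.1, 0.4]
gripper_width: 0.0865
grip_force: 0.0
```

```bash
python3 - <<'E'
from h import *
env.grab_frame("side");p=env.grab_frame("wrist"); save(p,"w7",s=1.5)
for o in("knotty","halfround","stepped"):
    print(o,[(np.round(q["point"],3),round(q["conf"],2),(proj(p,q["point"])*1.5).round()) for q in env.pinpoint(p,o)])
rect(p,"halfround",.025,None)
plan([.469,.22,.10],12)
E
```

```text
knotty [(array([0.598, 0.019, 0.121]), 0.78, array([729.,  42.]))]
halfround [(array([ 0.473,  0.22 , -0.002]), 0.93, array([349., 210.]))]
stepped [(array([0.615, 0.017, 0.079]), 0.7, array([690.,  31.])), (array([ 0.359,  0.415, -0.004]), 0.62, array([125., 310.]))]
halfround 0.66 c 467.9 216.5 size 104 63 yaw 12.9
t 21.4 pos [0.444  0.1861 0.2383] yaw 6.2 tilt 0.0 units now [ 0.71 -0.78  3.46] turn -0.97 units after turn [ 0.79 -0.7   3.46]
```

View pics/w7.png

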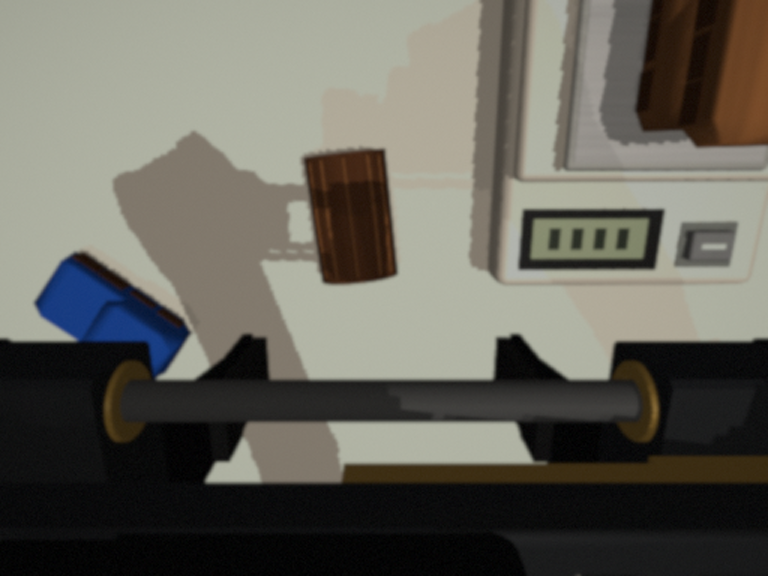

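Halfround at (350,215), yaw about 13°, crown along its length. The blue one at (112,312) stays put.

```bash
python3 - <<'E'
from h import *
s,q,M=st(); print(np.round(s["joint_positions"],3))
a=np.radians(13); c=np.array([.470,.2185,.0145])
for o in(28,-28): plan(c+[o/1000*np.cos(a),o/1000*np.sin(a),.06],13)
E
```

```text
[-0.02   0.183 -0.524  1.945  0.106  1.041 -2.053]
t 21.4 pos [0.444  0.1861 0.2383] yaw 6.2 tilt 0.0 units now [ 1.43 -0.82  4.1 ] turn -1.14 units after turn [ 1.52 -0.64  4.1 ]
t 21.4 pos [0.444  0.1861 0.2383] yaw 6.2 tilt 0.0 units now [ 0.04 -0.65  4.1 ] turn -1.14 units after turn [ 0.12 -0.64  4.1 ]
```

Emit:
apply_moves --moves "1 0 0 0 -0.57; 1 0 0 0 -0.57; 1 0.5 -0.2 0.8 0; 1 0.5 -0.2 0.8 0; 1 0.5 -0.24 0.8 0"

```text
time: 21.83
eef_pos: [0.4979, 0.2247, 0.1416]
eef_rot: [3.121, 0.354, 0.003]
wrist_force: [-0.1, -0.9, -0.0]
gripper_width: 0.0868
grip_force: 0.0
```

Emit:
apply_moves --moves "1 0 0 0.8 0; 1 0 0 0.7 0; 1 0 0 0 0; 1 0 0 0 0; 1 0 0 0 0"

```text
time: 22.25
eef_pos: [0.4969, 0.226, 0.0838]
eef_rot: [-3.12, -0.358, -0.003]
wrist_force: [0.4, 1.0, 1.1]
gripper_width: 0.0871
grip_force: 0.0
```

```bash
python3 - <<'E'
from h import *
plan([.4973,.2248,.0115],13)
p=env.grab_frame("scene"); print([(np.round(q["point"],3),round(q["conf"],2)) for q in env.pinpoint(p,"halfround")])
E
```

```text
t 22.2 pos [0.4969 0.226  0.0838] yaw 13.1 tilt 0.1 units now [-0.    0.03  1.81] turn 0.02 units after turn [0.   0.03 1.81]
[(array([0.468, 0.218, 0.003]), 0.58)]
```

Emit:
apply_moves --moves "1 0 0 0.7 0; 1 0 0 0.6 0; 1 0 0 0.4 0; 1 0 0 0.1 0; 1 0 0 0 0"

```text
time: 22.77
eef_pos: [0.4959, 0.2259, 0.011]
eef_rot: [3.121, 0.36, 0.001]
wrist_force: [0.1, 0.4, 1.3]
gripper_width: 0.0873
grip_force: 0.0
```

Emit:
apply_moves --moves "0 0 0 0 0; 0 0 0 0 0; 0 0 0 0 0; 0 0 0 0 0; 0 0 0 0 0" --squeeze 40

```text
time: 23.18
eef_pos: [0.4963, 0.2258, 0.0114]
eef_rot: [3.121, 0.36, 0.003]
wrist_force: [-0.2, -1.3, 4.6]
gripper_width: 0.0635
grip_force: 40.0
```

Emit:
apply_moves --moves "0 0 0 0 0; 0 0 0 0 0; 0 0 0 0 0; 0 0 0 0 0; 0 0 0 0 0"

```text
time: 23.6
eef_pos: [0.4963, 0.2258, 0.0114]
eef_rot: [3.12, 0.36, 0.002]
wrist_force: [-0.4, -1.6, 5.4]
gripper_width: 0.0635
grip_force: 40.0
```

Emit:
apply_moves --moves "0 0 0 -0.3 0; 0 0 0 -0.7 0; 0 0 0 -0.7 0; 0 0 0 0 0; 0 0 0 0 0"

```text
time: 24.02
eef_pos: [0.4965, 0.2265, 0.0803]
eef_rot: [-3.12, -0.36, -0.005]
wrist_force: [0.1, 0.7, -1.7]
gripper_width: 0.0638
grip_force: 40.0
```

```bash
python3 - <<'E'
from h import *
env.grab_frame("side");p=env.grab_frame("wrist"); save(p,"w8",s=1.5)
s,q,M=st(); plan([.5,.22,.2],96.3); print(s["gripper_width"],s["grip_force"])
r=np.array(env.pinpoint(p,"halfround")[0]["point"]); print(r, M.T@(r-q))
m=env.silhouettes(p,"halfround")[0]["pixels"]; rr=np.argwhere(m); u=rr[rr[:,0]==rr[:,0].min()].mean(0)[::-1]; print(u, M.T@(ray(p,u,q[2]+.008)-q))
for n in("side","scene"):
  g=env.grab_frame(n); print(n,[np.round(M.T@(np.array(w["point"])-q),3) for w in env.pinpoint(g,"halfround")[:1]])
E
```

```text
t 24.1 pos [0.4949 0.2253 0.078 ] yaw 13.2 tilt 0.1 units now [ 0.09  0.16 -3.05] turn -13.86 units after turn [-0.15  0.11 -3.05]
0.06335840595697148 39.966292097233236
[0.4649 0.2224 0.0673] [-0.02985052 -0.00399733  0.01073537]
[298.5 206. ] [ 0.02571549  0.02337346 -0.00802312]
side [array([-0.029, -0.001,  0.013])]
scene [array([-0.027, -0.001,  0.012])]
```

View pics/w8.png

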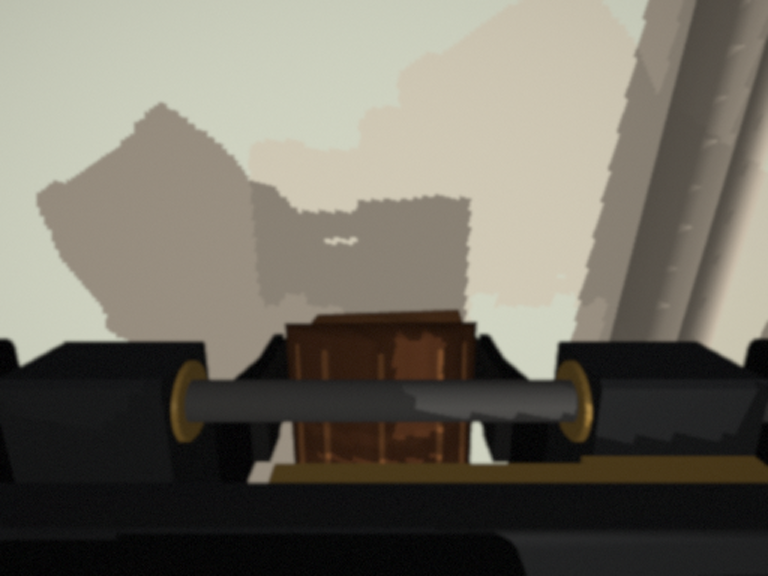

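Held about 28 mm off its middle as planned (end edge at (385,320)). Next I lift and turn it crosswise.

Emit:
apply_moves --moves "0 0 0 -0.8 -1; 0 0 0 -0.8 -1; 0 0 0 -0.8 -1; 0 0 0 -0.8 -1; 0 0 0 -0.7 -1"

```text
time: 24.83
eef_pos: [0.4955, 0.2261, 0.2362]
eef_rot: [-2.918, -1.164, -0.001]
wrist_force: [1.2, -0.8, -2.3]
gripper_width: 0.0634
grip_force: 40.0
```

Emit:
apply_moves --moves "0 0 0 0 -1; 0 0 0 0 -1; 0 0 0 0 -1; 0 0 0 0 -1; 0 0 0 0 -1"

```text
time: 25.25
eef_pos: [0.4954, 0.2257, 0.2342]
eef_rot: [-2.518, -1.879, 0.001]
wrist_force: [0.5, -0.2, -0.4]
gripper_width: 0.064
grip_force: 40.0
```

Emit:
apply_moves --moves "0 0 0 0 -1; 0 0 0 0 -1; 0 0 0 0 -1; 0 0 0 0 -0.9; 0 0 0 0 0"

```text
time: 25.67
eef_pos: [0.4953, 0.2257, 0.2339]
eef_rot: [-2.088, -2.346, 0.001]
wrist_force: [-0.4, -0.1, -1.6]
gripper_width: 0.0636
grip_force: 40.0
```

```bash
python3 - <<'E'
from h import *
env.grab_frame("side")
plan([.580,.0425,.22],96.3); s,q,M=st(); print(s["gripper_width"],s["grip_force"],np.round(s["joint_positions"],2))
for n in("side","scene"):
  g=env.grab_frame(n); print(n,[np.round(M.T@(np.array(w["point"])-q),3) for w in env.pinpoint(g,"halfround")[:1]])
  print([(np.round(w["point"],3),o) for o in ("knotty","stepped","pan_top") for w in env.pinpoint(g,o)[:1]])
E
```

```text
t 25.7 pos [0.4954 0.2257 0.234 ] yaw 96.5 tilt 0.1 units now [-4.79  1.59  0.35] turn 0.03 units after turn [-4.79  1.6   0.35]
0.06365545737889995 39.96572680771351 [ 0.18  0.37 -0.87  1.8   0.32  1.11 -0.69]
side [array([-0.404,  0.239,  0.235])]
[(array([0.6  , 0.019, 0.125]), 'knotty'), (array([0.358, 0.413, 0.002]), 'stepped'), (array([0.596, 0.018, 0.077]), 'pan_top')]
scene [array([-0.029, -0.002,  0.009])]
[(array([0.599, 0.016, 0.125]), 'knotty'), (array([0.355, 0.414, 0.   ]), 'stepped'), (array([0.604, 0.018, 0.077]), 'pan_top')]
```

Emit:
apply_moves --moves "0 -0.8 0.27 0 0; 0 -0.8 0.27 0 0; 0 -0.8 0.27 0 0; 0 -0.8 0.27 0 0; 0 -0.8 0.27 0 0"

```text
time: 26.63
eef_pos: [0.5681, 0.0716, 0.2347]
eef_rot: [2.09, 2.345, 0.0]
wrist_force: [0.7, 1.0, -1.7]
gripper_width: 0.0637
grip_force: 40.0
```

Emit:
apply_moves --moves "0 -0.5 0.17 0 0; 0 -0.27 0.1 0 0; 0 0 0 0 0; 0 0 0 0 0; 0 0 0 0.6 0"

```text
time: 27.05
eef_pos: [0.584, 0.0476, 0.2149]
eef_rot: [2.084, 2.344, 0.012]
wrist_force: [1.1, 1.0, -1.9]
gripper_width: 0.0639
grip_force: 40.0
```

```bash
python3 - <<'E'
from h import *
env.grab_frame("side")
g=env.grab_frame("scene");g=env.grab_frame("side")
plan([.581,.0435,.166],96.3); s,q,M=st(); print(s["gripper_width"],s["grip_force"])
for n in("side","scene"):
  g=env.grab_frame(n); print(n,[(np.round(w["point"],3)) for w in env.pinpoint(g,"halfround")[:2]])
plan([.581,.0435,.166],96.3)
E
```

```text
t 27.2 pos [0.5798 0.0458 0.2096] yaw 96.8 tilt 0.2 units now [-0.06  0.03  1.09] turn 0.08 units after turn [-0.06  0.02  1.09]
0.06344180669029471 39.96631531510502
side [array([0.581, 0.018, 0.199])]
scene [array([0.586, 0.019, 0.2  ])]
t 27.4 pos [0.5821 0.0449 0.2117] yaw 96.7 tilt 0.1 units now [-0.03 -0.03  1.14] turn 0.06 units after turn [-0.03 -0.03  1.14]
```

Emit:
apply_moves --moves "0 -0.03 0 0.4 0.06; 0 0 0 0.4 0; 0 0 0 0.15 0; 0 0 0 0 0; 0 0 0 0 0"

```text
time: 27.82
eef_pos: [0.5822, 0.0429, 0.1732]
eef_rot: [2.097, 2.339, 0.001]
wrist_force: [0.3, 0.1, -2.0]
gripper_width: 0.0636
grip_force: 40.0
```

Emit:
apply_moves --moves "0 0 0 0.05 0; 0 0 0 0.03 0; 0 0 0 0.03 0; 0 0 0 0 0; 0 0 0 0 0"

```text
time: 28.23
eef_pos: [0.582, 0.0426, 0.1683]
eef_rot: [2.098, 2.338, 0.0]
wrist_force: [1.2, -0.3, -1.1]
gripper_width: 0.0637
grip_force: 40.0
```

Emit:
apply_moves --moves "0 0 0 0.03 0; 0 0 0 0.02 0; 0 0 0 0 0; 0 0 0 0 0"

```text
time: 28.57
eef_pos: [0.5819, 0.0425, 0.1661]
eef_rot: [-2.098, -2.338, 0.0]
wrist_force: [0.1, 0.4, -1.3]
gripper_width: 0.0635
grip_force: 40.0
```

Emit:
apply_moves --moves "0 0 0 0.02 0; 0 0 0 0.02 0; 0 0 0 0 0; 0 0 0 0 0"

```text
time: 28.9
eef_pos: [0.5821, 0.0427, 0.1654]
eef_rot: [2.097, 2.338, -0.0]
wrist_force: [-2.2, -1.2, 5.7]
gripper_width: 0.0635
grip_force: 40.0
```

Emit:
apply_moves --moves "0.76 0 0 0 0; 0.78 0 0 0 0; 0.82 0 0 0 0; 0.85 0 0 0 0; 0.85 0 0 0 0" --squeeze 20

```text
time: 29.32
eef_pos: [0.582, 0.0425, 0.1644]
eef_rot: [-2.098, -2.338, -0.0]
wrist_force: [-0.0, 0.6, -0.0]
gripper_width: 0.0728
grip_force: 0.0
```

Emit:
apply_moves --moves "0.85 0 0 -0.2 0; 0.85 0 0 -0.4 0; 0.85 0 0 -0.7 0; 0.85 0 0 -0.7 0; 1 0 0 -0.7 0"

```text
time: 29.73
eef_pos: [0.5817, 0.0428, 0.2742]
eef_rot: [-2.097, -2.339, -0.0]
wrist_force: [0.3, 1.4, -0.3]
gripper_width: 0.0762
grip_force: 0.0
```

```bash
python3 - <<'E'
from h import *
for n in("side","scene"):
  g=env.grab_frame(n)
  for o in("halfround","knotty","stepped","label","reader","holder_in"): print(n,o,[(np.round(w["point"],3),round(w["conf"],2)) for w in env.pinpoint(g,o)[:2]])
  if n=="side": a=cv2.resize(cv2.cvtColor(g["pixels"],cv2.COLOR_RGB2BGR)[120:240,180:330],None,fx=4,fy=4)
cv2.imwrite("pics/pile.png",a)
plan([.58,-.15,.3],96.3)
E
```

```text
side halfround [(array([0.585, 0.016, 0.155]), 0.92)]
side knotty [(array([0.601, 0.018, 0.125]), 0.47)]
side stepped [(array([ 0.36 ,  0.413, -0.001]), 0.86), (array([0.614, 0.019, 0.081]), 0.62)]
side label [(array([ 0.47 , -0.287,  0.059]), 0.88), (array([ 0.78 , -0.151, -0.002]), 0.44)]
side reader [(array([ 0.626, -0.317,  0.007]), 0.65)]
side holder_in [(array([ 0.628, -0.315,  0.013]), 0.92)]
scene halfround [(array([0.584, 0.015, 0.155]), 0.76)]
scene knotty [(array([0.599, 0.019, 0.122]), 0.79)]
scene stepped [(array([0.356, 0.414, 0.001]), 0.88), (array([0.614, 0.018, 0.076]), 0.86)]
scene label [(array([ 0.467, -0.288,  0.052]), 0.61)]
scene reader [(array([ 0.629, -0.313,  0.013]), 0.65)]
scene holder_in [(array([ 0.631, -0.309,  0.01 ]), 0.76)]
t 30.4 pos [0.5818 0.0426 0.2722] yaw 96.2 tilt 0.0 units now [-4.78 -0.57 -0.7 ] turn -0.01 units after turn [-4.78 -0.57 -0.69]
```

View pics/pile.png

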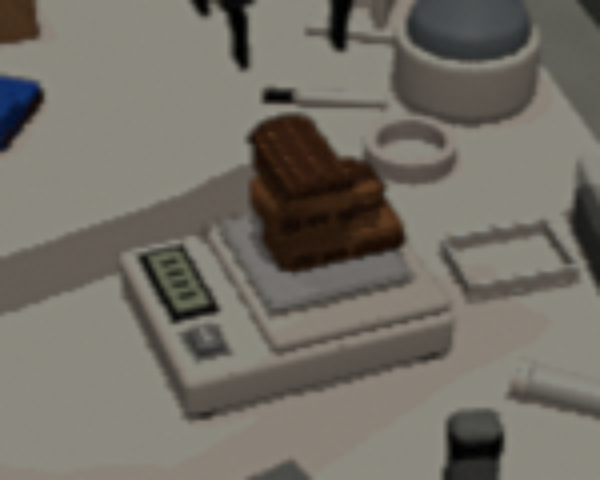

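The pile stands level at (320,200) in the crop: stepped, knotty, halfround crosswise, clear of the knot. Now the reader.

Emit:
apply_moves --moves "1 -0.3 -0.1 -0.7 0; 1 -0.8 -0.2 -0.4 0; 1 -0.8 -0.2 -0.4 0; 1 -0.8 -0.2 -0.4 0; 1 -0.8 -0.2 -0.4 0"

```text
time: 30.85
eef_pos: [0.5608, -0.1017, 0.3654]
eef_rot: [2.097, 2.339, -0.0]
wrist_force: [0.4, 0.4, -0.5]
gripper_width: 0.087
grip_force: 0.0
```

Emit:
apply_moves --moves "1 -0.9 -0.2 -0.2 0; 1 -0.9 -0.2 -0.2 0; 1 -0.9 -0.2 0 0; 1 -0.9 -0.2 0 0; 1 -0.9 -0.2 0 0"

```text
time: 31.27
eef_pos: [0.5405, -0.2856, 0.3809]
eef_rot: [2.098, 2.338, -0.0]
wrist_force: [1.2, 0.2, -0.1]
gripper_width: 0.0869
grip_force: 0.0
```

Emit:
apply_moves --moves "1 -0.67 0 0 0; 1 0 0 0 1; 1 0 0 0 1; 1 0 0 0 1; 1 0 0 0 1"

```text
time: 31.68
eef_pos: [0.5439, -0.3105, 0.3803]
eef_rot: [-2.543, -1.844, -0.0]
wrist_force: [0.5, 0.5, 0.2]
gripper_width: 0.0867
grip_force: 0.0
```

Emit:
apply_moves --moves "1 0 0 0 1; 1 0 0 0 1; 1 0 0 0 1; 1 0 0 0 1; 1 0 0 0 1"

```text
time: 32.1
eef_pos: [0.5439, -0.3103, 0.3804]
eef_rot: [-2.934, -1.124, 0.0]
wrist_force: [-0.6, 0.2, -0.9]
gripper_width: 0.0873
grip_force: 0.0
```

Emit:
apply_moves --moves "1 0 0 0 1; 1 0 0 0 1; 1 0 0 0 1; 1 0 0 0 1; 1 0 0 0 1"

```text
time: 32.52
eef_pos: [0.5439, -0.3103, 0.3804]
eef_rot: [-3.124, -0.326, 0.0]
wrist_force: [-0.4, -0.3, -0.5]
gripper_width: 0.0865
grip_force: 0.0
```

Emit:
apply_moves --moves "1 0 0 0 1; 1 0 0 0 1; 1 0 0 0 0; 1 0 0 0 0"

```text
time: 32.85
eef_pos: [0.544, -0.3102, 0.3804]
eef_rot: [-3.142, -0.01, 0.0]
wrist_force: [0.8, -0.1, -0.2]
gripper_width: 0.0869
grip_force: 0.0
```

```bash
python3 - <<'E'
from h import *
p=env.grab_frame("wrist"); save(p,"w9",s=1.5)
plan([.629,-.314,.3],0)
for o in("reader","holder_in","label"): print(o,[(np.round(w["point"],3),round(w["conf"],2),(proj(p,w["point"])*1.5).round()) for w in env.pinpoint(p,o)[:2]])
print([(np.round(w["point"],3),round(w["conf"],2),(proj(p,w["point"])*1.5).round()) for w in env.search_frame(p,"reader")[:2]])
rect(p,"holder_in",.0,None); rect(p,"label",.058,None); rect(p,"reader",.162,None)
np.savez("w9.npz",**{k:p[k] for k in("mtx","cam_to_world")})
E
```

```text
t 32.9 pos [ 0.5439 -0.3102  0.3804] yaw 0.4 tilt 0.0 units now [2.13 0.11 2.01] turn 0.06 units after turn [2.13 0.09 2.01]
reader [(array([ 0.624, -0.311,  0.011]), 0.76, array([380., 159.]))]
holder_in [(array([ 0.631, -0.315,  0.011]), 0.7, array([385., 152.]))]
label [(array([ 0.472, -0.289,  0.061]), 0.58, array([359., 303.]))]
[(array([ 0.626, -0.314,  0.161]), 0.62, array([385., 152.]))]
holder_in 0.57 c 641.2 -313.5 size 135 93 yaw -8.1
label 0.74 c 470.2 -287.0 size 150 117 yaw 18.2
label 0.43 c 578.0 -470.4 size 112 99 yaw -58.9
reader 0.95 c 628.3 -311.5 size 40 29 yaw -8.9
```

View pics/w9.png

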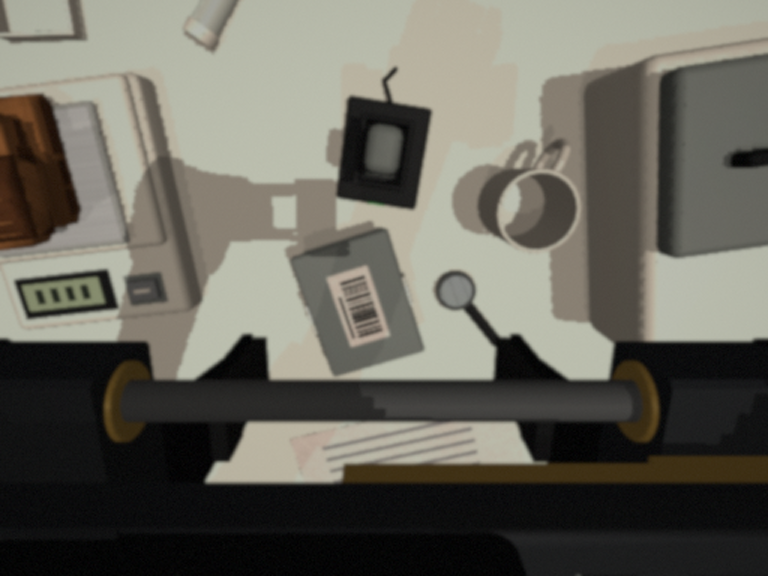

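Reader top at (384,152) in the holder, leaning little, yaw about −9°; label at (358,304), its row of bars running at yaw about +16°; pile still standing at left.

Emit:
apply_moves --moves "1 0.3 0 0 0.75; 1 0.3 0 0 0.75; 1 0.5 -0.08 0.6 0; 1 0.5 -0.08 0.6 0; 1 0.5 -0.08 0.6 0"

```text
time: 33.67
eef_pos: [0.6296, -0.3112, 0.3083]
eef_rot: [3.132, -0.241, 0.002]
wrist_force: [0.3, 0.7, -0.1]
gripper_width: 0.0869
grip_force: 0.0
```

Emit:
apply_moves --moves "1 0 0 0.8 0; 1 0 0 0.8 0; 1 0 0 0.7 0; 1 0 0 0 0; 1 0 0 0 0"

```text
time: 34.08
eef_pos: [0.6279, -0.3109, 0.2153]
eef_rot: [-3.131, 0.241, 0.005]
wrist_force: [0.1, -1.0, 0.1]
gripper_width: 0.087
grip_force: 0.0
```

```bash
python3 - <<'E'
from h import *
for n in("side","scene"):
  g=env.grab_frame(n); print([(np.round(w["point"],3),round(w["conf"],2)) for w in env.search_frame(g,"reader")[:1]+env.pinpoint(g,"reader")[:1]])
  rect(g,"reader",.162,None)
plan([.6275,-.3125,.112],-8.7)
E
```

```text
[(array([ 0.622, -0.326,  0.109]), 0.95), (array([ 0.626, -0.316,  0.008]), 0.84)]
reader 0.85 c 605.1 -362.4 size 136 41 yaw 67.1
reader 0.48 c 593.3 -14.6 size 118 87 yaw 10.4
[(array([ 0.64 , -0.303,  0.119]), 0.74), (array([ 0.629, -0.316,  0.014]), 0.6)]
reader 0.74 c 660.2 -284.4 size 115 43 yaw 39.4
t 34.5 pos [ 0.6291 -0.3111  0.218 ] yaw -8.8 tilt 0.1 units now [-0.04  0.04  2.65] turn -0.02 units after turn [-0.03  0.04  2.65]
```

Emit:
apply_moves --moves "1 -0.03 0.04 0.8 0; 1 0 0 0.8 0; 1 0 0 0.7 0; 1 0 0 0.35 0; 0.6 0 0 0 0" --squeeze 25

```text
time: 34.9
eef_pos: [0.6249, -0.3116, 0.1069]
eef_rot: [-3.13, 0.24, 0.01]
wrist_force: [-0.2, 0.1, -1.0]
gripper_width: 0.0847
grip_force: 0.0
```

Emit:
apply_moves --moves "0 0 0 0 0; 0 0 0 0 0; 0 0 0 0 0; 0 0 0 0 0; 0 0 0 0 0"

```text
time: 35.32
eef_pos: [0.6279, -0.3126, 0.1121]
eef_rot: [3.131, -0.241, 0.004]
wrist_force: [0.1, -1.0, 0.6]
gripper_width: 0.055
grip_force: 0.0
```

Emit:
apply_moves --moves "0 0 0 0 0; 0 0 0 0 0; 0 0 0 0 0; 0 0 0 0 0; 0 0 0 0 0"

```text
time: 35.73
eef_pos: [0.6272, -0.3123, 0.1105]
eef_rot: [-3.132, 0.241, 0.0]
wrist_force: [-0.0, 0.4, -0.1]
gripper_width: 0.0281
grip_force: 25.0
```

Emit:
apply_moves --moves "0 0 0 0 0; 0 0 0 0 0; 0 0 0 0 0; 0 0 0 0 0; 0 0 0 0 0"

```text
time: 36.15
eef_pos: [0.6272, -0.3123, 0.1105]
eef_rot: [-3.132, 0.241, 0.0]
wrist_force: [-0.8, 1.3, -0.4]
gripper_width: 0.0277
grip_force: 25.0
```

```bash
python3 - <<'E'
from h import *
plan([.6275,-.3125,.30],-8.7); s=env.get_state(); print(s["gripper_width"],s["grip_force"],s["wrist_force"].round(1))
E
```

```text
t 36.1 pos [ 0.6272 -0.3123  0.1105] yaw -8.8 tilt 0.0 units now [ 0.01  0.   -4.74] turn -0.01 units after turn [ 0.01  0.   -4.74]
0.02766587059901002 24.989271668018773 [-0.8  1.3 -0.4]
```

Emit:
apply_moves --moves "0 0 0 -0.2 0; 0 0 0 -0.4 0; 0 0 0 -0.6 0; 0 0 0 -0.7 0; 0 0 0 -0.7 0"

```text
time: 36.57
eef_pos: [0.6267, -0.3122, 0.2155]
eef_rot: [-3.132, 0.241, 0.002]
wrist_force: [-0.3, 0.5, -0.9]
gripper_width: 0.0273
grip_force: 25.0
```

Emit:
apply_moves --moves "0 0 0 -0.7 0; 0 0 0 -0.7 0; 0 0 0 -0.5 0; 0 0 0 0 0; 0 0 0 0 0"

```text
time: 36.98
eef_pos: [0.6275, -0.3124, 0.2919]
eef_rot: [3.131, -0.241, 0.004]
wrist_force: [-1.1, -0.3, -2.0]
gripper_width: 0.0282
grip_force: 25.0
```

```bash
python3 - <<'E'
from h import *
env.grab_frame("side");s,q,M=st(); print(s["gripper_width"],s["grip_force"],q)
for n in("side","scene","side","scene"):
  g=env.grab_frame(n); s,q,M=st()
  for w in env.pinpoint(g,"reader")[:1]: print(n,round(w["conf"],2),np.round(w["point"],3),"tool",np.round(M.T@(np.array(w["point"])-q),3))
  print("label",[(np.round(w["point"],3),round(w["conf"],2)) for w in env.pinpoint(g,"label")[:1]],"holder",[(np.round(w["point"],3),round(w["conf"],2)) for w in env.pinpoint(g,"holder_in")[:1]])
  # stick axis in image vs. tool axis
  for w in env.silhouettes(g,"reader")[:1]:
    r=np.argwhere(w["pixels"])[:,::-1].astype(np.float32); vx,vy,x0,y0=cv2.fitLine(r,cv2.DIST_L2,0,.01,.01).ravel()
    a,b=proj(g,q),proj(g,q+M[:,2]*.1); print("axis",np.degrees(np.arctan2(vy,vx)).round(1),"tool",np.degrees(np.arctan2(b[1]-a[1],b[0]-a[0])).round(1))
p=env.grab_frame("wrist"); 
save(p,"w10",s=1.5)
print("label w",[(np.round(w["point"],3),round(w["conf"],2)) for w in env.pinpoint(p,"label")[:1]])
E
```

```text
0.027389895088754765 24.98923161998391 [ 0.62664783 -0.31218829  0.28994674]
side 0.77 [ 0.625 -0.32   0.189] tool [0.    0.008 0.1  ]
label [(array([ 0.468, -0.285,  0.06 ]), 0.7)] holder [(array([ 0.631, -0.312,  0.011]), 0.78)]
axis -88.9 tool 95.4
scene 0.61 [ 0.627 -0.312  0.19 ] tool [ 0.001 -0.     0.1  ]
label [(array([ 0.468, -0.284,  0.054]), 0.98)] holder []
axis 56.5 tool 67.7
side 0.67 [ 0.714  0.369 -0.005] tool [-0.018 -0.686  0.295]
label [(array([ 0.468, -0.286,  0.059]), 0.72)] holder [(array([ 0.629, -0.314,  0.01 ]), 0.96)]
axis -81.9 tool 95.2
scene 0.75 [ 0.629 -0.314  0.191] tool [0.002 0.002 0.1  ]
label [(array([0.596, 0.018, 0.125]), 0.75)] holder [(array([ 0.63 , -0.31 ,  0.007]), 0.68)]
axis 59.7 tool 67.9
label w []
```

```bash
python3 - <<'E'
from h import *
p=dict(np.load("w9.npz")); f=lambda uv,z: ray(p,(uv[0]/1.5,uv[1]/1.5),z)
# label corners by threshold in w9
im=cv2.imread("pics/w9.png",0)[255:360,310:405]; 
_,b=cv2.threshold(im,125,255,0); b=cv2.morphologyEx(b,cv2.MORPH_CLOSE,np.ones((11,11))); cs,_=cv2.findContours(b,0,2); c=max(cs,key=cv2.contourArea)[:,0,:]+[310,255]
P=np.array([f(u,.058)[:2] for u in c])*1000; print(cv2.minAreaRect(P.astype(np.float32)))
C=np.array([f(u,.058) for u in[(327,272),(367,264),(389,337),(351,347)]]); print(C.mean(0)); d=C[0]-C[3];e=C[1]-C[2]; print(np.degrees(np.arctan2(d[1],d[0])),np.degrees(np.arctan2(e[1],e[0])),np.linalg.norm(d),np.linalg.norm(e))
plan([.469,-.2865,.2485],16)
E
```

```text
((466.7295837402344, -287.4747314453125), (86.6475830078125, 48.407379150390625), 17.844188690185547)
[ 0.46797457 -0.28780056  0.058     ]
16.06713319834105 16.40885466571397 0.08973597962656264 0.08654708005337396
t 38.1 pos [ 0.6272 -0.3123  0.2906] yaw -8.8 tilt 0.0 units now [-4.01 -0.03  1.05] turn -4.13 units after turn [-3.62 -1.71  1.05]
```

Emit:
apply_moves --moves "0 0 0 0 -0.86; 0 0 0 0 -0.86; 0 0 0 0 -0.86; 0 0 0 0 -0.86; 0 0 0 0 -0.86"

```text
time: 38.55
eef_pos: [0.6272, -0.3124, 0.2906]
eef_rot: [3.106, 0.471, 0.0]
wrist_force: [0.2, -0.8, -0.8]
gripper_width: 0.0277
grip_force: 25.0
```

Emit:
apply_moves --moves "0 -0.4 -0.2 0 0; 0 -0.7 -0.35 0 0; 0 -0.8 -0.4 0 0; 0 -0.8 -0.4 0 0; 0 -0.6 -0.3 0 0"

```text
time: 38.97
eef_pos: [0.479, -0.2875, 0.2904]
eef_rot: [3.107, 0.464, -0.002]
wrist_force: [-0.4, -0.6, -0.5]
gripper_width: 0.0278
grip_force: 25.0
```

Emit:
apply_moves --moves "0 -0.3 -0.12 0.3 0; 0 0 0 0.4 0; 0 0 0 0.3 0; 0 0 0 0 0; 0 0 0 0 0"

```text
time: 39.38
eef_pos: [0.469, -0.2865, 0.2501]
eef_rot: [-3.106, -0.465, 0.001]
wrist_force: [0.2, -0.6, -1.5]
gripper_width: 0.0279
grip_force: 25.0
```

```bash
python3 - <<'E'
from h import *
for n in("side","scene","side","scene"):
  g=env.grab_frame(n); s,q,M=st()
  print(n,[(o,np.round(w["point"],3).tolist(),round(w["conf"],2)) for o in("reader","label") for w in env.pinpoint(g,o)[:1]])
plan([.468,-.2865,.2485],17)
s,q,M=st(); print(s["gripper_width"],s["grip_force"])
p=env.grab_frame("wrist"); print([(np.round(w["point"],3).tolist(),round(w["conf"],2)) for w in env.pinpoint(p,"label")]); rect(p,"label",.058,None)
save(p,"w11",s=1.5)
E
```

```text
side [('reader', [0.466, -0.289, 0.149], 0.88), ('label', [0.47, -0.285, 0.058], 0.97)]
scene [('reader', [0.473, -0.288, 0.152], 0.92), ('label', [0.468, -0.286, 0.055], 0.76)]
side [('reader', [0.469, -0.292, 0.149], 0.75), ('label', [0.47, -0.284, 0.062], 0.57)]
scene [('reader', [0.47, -0.289, 0.153], 0.79), ('label', [0.466, -0.289, 0.052], 0.81)]
t 40.0 pos [ 0.4688 -0.2868  0.2506] yaw 17.0 tilt 0.0 units now [-0.02 -0.01  0.05] turn 0.0 units after turn [-0.02 -0.01  0.05]
0.02790583906598896 24.98924895306118
[([0.466, -0.288, 0.056], 0.8)]
label 0.97 c 472.1 -285.5 size 140 115 yaw 18.4
```

Emit:
apply_moves --moves "0 0 0 0 0; 0 0 0 0 0; 0 0 0 0 0; 0 0 0 0 0; 0 0 0 0 0"

```text
time: 40.55
eef_pos: [0.4688, -0.2868, 0.2505]
eef_rot: [3.107, 0.465, 0.0]
wrist_force: [1.0, 0.4, -1.8]
gripper_width: 0.028
grip_force: 25.0
```

Emit:
apply_moves --moves "0 0 0 0 0; 0 0 0 0 0; 0 0 0 0 0; 0 0 0 0 0; 0 0 0 0 0"

```text
time: 40.97
eef_pos: [0.4688, -0.2867, 0.2506]
eef_rot: [3.107, 0.465, 0.0]
wrist_force: [0.7, -0.2, -2.0]
gripper_width: 0.0279
grip_force: 25.0
```

Emit:
apply_moves --moves "0 0 0 0 0; 0 0 0 0 0; 0 0 0 0 0; 0 0 0 0 0; 0 0 0 0 0"

```text
time: 41.38
eef_pos: [0.4688, -0.2868, 0.2506]
eef_rot: [3.107, 0.465, 0.0]
wrist_force: [-0.2, 0.3, -1.7]
gripper_width: 0.028
grip_force: 25.0
```

Emit:
apply_moves --moves "0 0 0 0 0; 0 0 0 0 0; 0 0 0 0 0; 0 0 0 0 0; 0 0 0 0 0"

```text
time: 41.8
eef_pos: [0.4688, -0.2868, 0.2506]
eef_rot: [3.107, 0.465, 0.0]
wrist_force: [0.3, -0.5, -1.5]
gripper_width: 0.0277
grip_force: 25.0
```

Emit:
apply_moves --moves "0 0 0 0 0; 0 0 0 0 0; 0 0 0 0 0; 0 0 0 0 0; 0 0 0 0 0"

```text
time: 42.22
eef_pos: [0.4688, -0.2868, 0.2506]
eef_rot: [3.107, 0.465, 0.0]
wrist_force: [1.4, -0.5, -2.2]
gripper_width: 0.0276
grip_force: 25.0
```

Emit:
apply_moves --moves "0 0 0 0 0; 0 0 0 0 0; 0 0 0 0 0; 0 0 0 0 0; 0 0 0 0 0"

```text
time: 42.63
eef_pos: [0.4688, -0.2868, 0.2506]
eef_rot: [3.107, 0.464, 0.0]
wrist_force: [-0.0, -1.0, -1.4]
gripper_width: 0.0279
grip_force: 25.0
```

```bash
python3 - <<'E'
from h import *
g=env.grab_frame("scene"); print([(o,np.round(w["point"],3).tolist(),round(w["conf"],2)) for o in("reader","label","halfround","knotty") for w in env.pinpoint(g,o)[:1]])
plan([.6275,-.3125,.2906],-8.5)
E
```

```text
[('reader', [0.471, -0.289, 0.152], 0.94), ('label', [0.467, -0.286, 0.054], 0.69), ('halfround', [0.584, 0.014, 0.157], 0.57), ('knotty', [0.599, 0.015, 0.125], 0.72)]
t 42.9 pos [ 0.4688 -0.2868  0.2506] yaw 17.0 tilt 0.0 units now [ 3.61  1.78 -1.  ] turn 4.25 units after turn [ 4.02  0.05 -1.  ]
```

Emit:
apply_moves --moves "0 0 0 -0.4 0; 0 0 0 -0.6 0; 0 0.5 0.25 0 0; 0 0.7 0.35 0 0; 0 0.8 0.4 0 0"

```text
time: 43.3
eef_pos: [0.5571, -0.3025, 0.2917]
eef_rot: [3.106, 0.461, 0.0]
wrist_force: [0.1, -0.6, -0.9]
gripper_width: 0.0279
grip_force: 25.0
```

Emit:
apply_moves --moves "0 0.8 0.4 0 0; 0 0.6 0.3 0 0; 0 0.21 0.08 0 0.7; 0 0 0 0 0.85; 0 0 0 0 0.85"

```text
time: 43.72
eef_pos: [0.6286, -0.3122, 0.2894]
eef_rot: [-3.14, -0.066, 0.001]
wrist_force: [-0.5, 0.7, -0.6]
gripper_width: 0.0279
grip_force: 25.0
```

Emit:
apply_moves --moves "0 0 0 0 0.85; 0 0 0 0 0.8; 0 0 0 0 0.2; 0 0 0 0 0; 0 0 0 0 0"

```text
time: 44.13
eef_pos: [0.6277, -0.3125, 0.2905]
eef_rot: [-3.133, 0.23, 0.0]
wrist_force: [-0.9, -0.2, -1.7]
gripper_width: 0.0278
grip_force: 25.0
```

```bash
python3 - <<'E'
from h import *
for n in("scene","side")*2:
  g=env.grab_frame(n); print(n,[(o,np.round(w["point"],3).tolist(),round(w["conf"],2)) for o in("reader","holder_in") for w in env.pinpoint(g,o)[:1]])
plan([.628,-.3125,.17],-8.6); s=env.get_state(); print(s["grip_force"])
E
```

```text
scene [('reader', [0.631, -0.314, 0.192], 0.8), ('holder_in', [0.632, -0.312, 0.009], 0.72)]
side [('reader', [0.626, -0.315, 0.189], 0.65), ('holder_in', [0.632, -0.314, 0.011], 0.96)]
scene [('reader', [0.629, -0.314, 0.195], 0.88), ('holder_in', [0.631, -0.313, 0.008], 0.6)]
side [('reader', [0.627, -0.317, 0.191], 0.56), ('holder_in', [0.626, -0.311, 0.011], 0.59)]
t 44.7 pos [ 0.6277 -0.3126  0.2906] yaw -8.5 tilt 0.0 units now [ 0.01 -0.    3.01] turn 0.02 units after turn [ 0.01 -0.    3.01]
24.98920938000083
```

Emit:
apply_moves --moves "0 0.04 0 0.7 0; 0 0 0 0.7 0; 0 0 0 0.7 0; 0 0 0 0.6 0; 0 0 0 0.4 0"

```text
time: 45.15
eef_pos: [0.6279, -0.3125, 0.1635]
eef_rot: [-3.132, 0.232, 0.006]
wrist_force: [0.7, -0.6, -1.6]
gripper_width: 0.0279
grip_force: 25.0
```

Emit:
apply_moves --moves "0 0 0 0 0; 0 0 0 0.2 0; 0 0 0 0.2 0; 0 0 0 0.15 0; 0 0 0 0 0"

```text
time: 45.57
eef_pos: [0.6289, -0.3128, 0.1438]
eef_rot: [-3.133, 0.233, 0.002]
wrist_force: [-1.3, -0.7, -1.4]
gripper_width: 0.0278
grip_force: 25.0
```

No contact going in (inside the rim by ~20 mm); continue down.

Emit:
apply_moves --moves "0 0 0 0.2 0; 0 0 0 0.2 0; 0 0 0 0.2 0; 0 0 0 0.1 0; 0 0 0 0 0"

```text
time: 45.98
eef_pos: [0.6283, -0.3126, 0.1148]
eef_rot: [-3.132, 0.232, 0.004]
wrist_force: [0.2, 0.3, -1.5]
gripper_width: 0.0278
grip_force: 25.0
```

Emit:
apply_moves --moves "0 0 0 0.06 0; 0 0 0 0.03 0; 0 0 0 0.02 0; 0 0 0 0 0; 0 0 0 0 0"

```text
time: 46.4
eef_pos: [0.6294, -0.3129, 0.1124]
eef_rot: [3.133, -0.233, 0.001]
wrist_force: [-0.2, -0.6, -0.9]
gripper_width: 0.0278
grip_force: 25.0
```

Emit:
apply_moves --moves "0 0 0 0.03 0; 0 0 0 0.02 0; 0 0 0 0 0; 0 0 0 0 0"

```text
time: 46.73
eef_pos: [0.6295, -0.3129, 0.1105]
eef_rot: [3.133, -0.233, 0.001]
wrist_force: [0.7, -0.2, -0.1]
gripper_width: 0.0281
grip_force: 25.0
```

Emit:
apply_moves --moves "0 0 0 0.02 0; 0 0 0 0 0; 0 0 0 0 0"

```text
time: 46.98
eef_pos: [0.6295, -0.3129, 0.1105]
eef_rot: [3.132, -0.233, 0.001]
wrist_force: [-2.0, 1.1, 6.3]
gripper_width: 0.028
grip_force: 25.0
```

Seated on the floor at 0.1105, the pick height. I release and withdraw straight up.

Emit:
apply_moves --moves "0.4 0 0 0 0; 0.6 0 0 0 0; 0.8 0 0 0 0; 0.9 0 0 0 0; 0.9 0 0 0 0"

```text
time: 47.4
eef_pos: [0.6292, -0.3128, 0.109]
eef_rot: [-3.133, 0.232, 0.0]
wrist_force: [-0.2, -0.1, -0.2]
gripper_width: 0.0534
grip_force: 0.0
```

Emit:
apply_moves --moves "0.9 0 0 0 0; 0.9 0 0 -0.3 0; 0.9 0 0 -0.6 0; 0.9 0 0 -0.8 0; 0.9 0 0 -0.8 0"

```text
time: 47.82
eef_pos: [0.6289, -0.3127, 0.2107]
eef_rot: [-3.132, 0.232, 0.002]
wrist_force: [0.3, -1.5, 0.2]
gripper_width: 0.0777
grip_force: 0.0
```

Emit:
apply_moves --moves "0.9 0 0 -0.8 0; 0.9 0 0 -0.8 0; 0.9 0 0 -0.8 0; 0.9 -0.8 0 -0.4 0; 0.9 -0.8 0 0 0"

```text
time: 48.23
eef_pos: [0.5685, -0.303, 0.327]
eef_rot: [3.131, -0.23, 0.015]
wrist_force: [-0.0, -0.7, 0.7]
gripper_width: 0.0781
grip_force: 0.0
```

```bash
python3 - <<'E'
from h import *
for n in("side","scene"):
  g=env.grab_frame(n); print(n,[(o,np.round(w["point"],3).tolist(),round(w["conf"],2)) for o in("reader","holder_in","label","stepped","knotty","halfround") for w in env.pinpoint(g,o)[:2]])
  if n=="side": save(g,"end",s=1.5)
p=env.grab_frame("wrist"); rect(p,"reader",.162,None); plan([.6,-.3,.4]); print(env.get_state()["wrist_force"])
E
```

```text
side [('reader', [0.628, -0.32, 0.008], 0.72), ('holder_in', [0.629, -0.312, 0.012], 0.92), ('label', [0.616, 0.02, 0.078], 0.47), ('stepped', [0.359, 0.415, -0.0], 0.88), ('stepped', [0.614, 0.021, 0.079], 0.64), ('knotty', [0.6, 0.015, 0.127], 0.6), ('halfround', [0.584, 0.017, 0.153], 0.71)]
scene [('reader', [0.631, -0.312, 0.009], 0.84), ('reader', [0.712, 0.367, 0.002], 0.64), ('holder_in', [0.632, -0.31, 0.008], 0.79), ('holder_in', [0.794, 0.041, -0.002], 0.31), ('label', [0.467, -0.286, 0.053], 0.77), ('label', [0.632, -0.313, 0.01], 0.57), ('stepped', [0.357, 0.415, 0.003], 0.71), ('stepped', [0.614, 0.017, 0.078], 0.55), ('knotty', [0.598, 0.017, 0.123], 0.76), ('knotty', [0.469, -0.288, 0.052], 0.71), ('halfround', [0.584, 0.015, 0.156], 0.76), ('halfround', [0.757, 0.244, -0.003], 0.22)]
reader 0.63 c 631.7 -313.7 size 38 27 yaw -8.5
reader 0.19 c 584.8 -43.4 size 62 17 yaw -11.4
t 49.0 pos [ 0.5661 -0.3034  0.3212] yaw -8.5 tilt 0.0 units now [ 0.83 -0.21 -1.97] turn -0.0 units after turn [ 0.83 -0.21 -1.97]
[-0.81757672 -0.61051639 -0.18538976]
```

View pics/end.png

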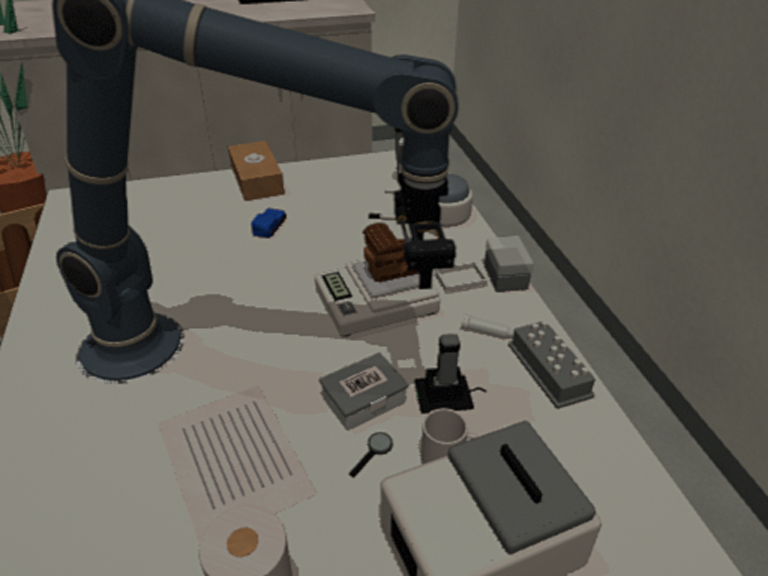

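The reader stands upright in its holder at (447,370), the pile stands on the pan at (385,255), and the box and bystanders are untouched. I hand in.

```bash
python3 -c "
from station import env
print(env.finish_job())"
```

```text
the job is handed in; nothing more can be done
None
```

The job is done and handed in at about 49 s: balance tared with the pan empty, the three wood offcuts present (stepped, knotty, halfround) stacked on the pan, label read from about 9 cm above for over two seconds, and the reader back down in its holder; the hand-in returned no verdict.

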